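Turn the pot over and hold it in the glue press

ROBOT

A 7-joint arm with a two-finger parallel gripper is mounted at the origin on the work surface. World frame = base frame: x ahead of the robot, y to its left, z up, the work surface at z = 0. Lengths are in m, angles in degrees, forces in N, time in s.
With the tool pointing down it reaches from about 0.425 to 0.875 m from the base axis. Payload 4.7 kg.
Tool frame: the origin (TCP) lies at the very end of the fingers, on their centre line; the grasp point (between the pads) lies 19 mm behind it; z points along the fingers, y is the direction in which the jaws open and shut (so a half turn about z gives the same grasp; the last joint's range is limited). The gripper opens to 87 mm and grips with 3 to 60 N. Pads are 19 mm wide; open, the fingers measure 117 mm over their backs; the gripper's body (75 mm by 190 mm) begins 51 mm behind the grasp point.
Start: joints at [-70.525, 18.392, -4.016, 83.108, 1.295, 78.541, -3.26], TCP at [0.208, 0.616, 0.223] pointing down, gripper open.
Joint ranges: [-163.93, 163.93], [-17.29, 119.83], [-79.2, 71.16], [3.27, 140.29], [-89.18, 269.18], [5.43, 117.66], [-154.24, 154.24]. Speed limits (degrees/s): [147.25, 147.25, 180, 180, 180, 180, 180].

INTERFACE

Orientations are given as [roll, pitch, yaw] about the fixed x, y, z axes, in that order (R = Rz(yaw) Ry(pitch) Rx(roll)).
In Python, from cell import * gives the robot as it stands.
- The arm moves only by the tool arm_command, never from a script. Its argument "targets" is a list that holds one entry, the list of rows, each a list of 7 numbers: the shift along the tool's x, y, z in m, then the turn, a rotation vector about the tool's x, y, z in degrees, then the gripper's target within -1 to 1 (shut at 1, half-way at 0, fully open at -1). In form: [[[tx, ty, tz, rx, ry, rz, claw], ...]]. A call has 1 to 10 rows; each row is the pose to reach, as a shift and turn from the pose commanded when the call began, along the tool's axes at that moment; what a row does not reach only later rows make up. A row lasts 1/10 s, in which the tool goes at most 50 mm and 8.59 degrees, less where a joint would pass 70% of its speed; a pose out of reach is approached as far as the arm can. A call with a gripper value outside its range is refused whole. The fingers move at their own pace and stop on an object; "newtons" is the grip in N (left out, the last holds). Time passes only in rows, so rows that repeat a pose let the fingers close. It gives the time, the measured TCP pose, the force and the opening at its end, in the units of the state.
- get_obs(): the state, without advancing time (a new reading comes with each control period).
- read_camera(name): name is "scene" or "top" or "wrist"; returns a dict with "img" (480x640x3 uint8, red, green, blue), "z_map" (480x640 float32, m along the optical axis (not along the pixel's ray), 0 where there is no reading), "K" (3x3 intrinsics, pixels), "origin" and "attitude" of the camera in the world. Camera axes: x right, y down, z forward; pixel columns grow to the right and rows downward; lengths in m; the calibration is good to about 2 mm. A picture is of the moment at which its call begins.
- sign_off(): hands the job in, once; it reports no verdict.
Trained networks look in the newest picture that a camera, given by its name, has taken for a name from the list of things; names that differ only in an ending like _2 or _b are one class to them, and where a whole thing is asked for, a point or a joint stands for the part that bears it (a point fixed in the world has none). Each returns a list of dicts, best first, with "conf" (0 to 1); they miss things now and then, are a little off and sometimes report something else, mostly with a low value. They report only what shows in the picture. A call takes as long as a camera call.
- search_frame(thing, camera): "position" ([column, row] in pixels, amid what is visible of it).
The state is a dict: "time_s": time; "qpos": joint angles; "joint_velocities": joint speeds; "effort": joint torques, N m; "tool_pos": TCP position; "tool_rot": TCP orientation; "force": force on the tool from outside, world axes, zero at the start; "wrist_torque": the same for the moment, N m; "grip_width": finger opening in m.
Only numpy, scipy, OpenCV 4.12 (cv2) and the standard library are available. Lean on these libraries where they do the work, as an engineer would, in place of code of your own. Each camera call takes 0.05 s, during which the arm holds its last target.

TASK

A wooden foot has just been glued under the small square pot: turn the pot mouth-down, without dropping it, and stand it in the middle of the press's cork bed. Then let go of the pot, bring the press's lever down until it is level so that the pad bears on the foot, and keep holding it level: the program finishes while you are still holding the lever down. Leave the other things on the table where they are.

Things in the scene. Friction and masses are not known exactly. Their poses are not given: they have to be found in the camera images.
- pot: Small square white ceramic pot, loose, about 200 g. Outer sides straight, 58 x 58 mm; walls and floor 5 mm; a wooden disc (40 mm diameter, 6 mm thick) is glued under it as a foot; 68 mm tall in all. Origin: centre of the foot's underside; z points out through the mouth, x and y are square to the sides. Starts mouth-up; lies stably on any side. Mouth-down, its origin is 68 mm above its support.
- press: Glue press fixed to the table: grey base plate 270 x 120 mm, 12 mm thick, with a 76 x 76 x 3 mm cork square (the bed) and, at the far end, two cheeks with a sprung lever. Origin: on the table under the cork's centre; x points along the plate to the cheeks (plate from -75 to +195 mm), z up. Cheeks: x = 118 to 162 mm, y = -27 to 27 mm, 121 mm tall.
- press_bed (a point): Centre of the top face of the cork bed, 15 mm above the table, same axes as the press. The middle of the pad comes straight over this point when the lever is level.
- press_hinge (a point): Centre of the lever's hinge, between the cheeks: 140 mm along the press's x from the bed's centre and 105 mm above the table. The hinge axis lies along the press's y.
- press_lever (a joint): Lever angle in rad: 0 = raised (66 degrees above level, where its return spring holds it), grows as it is pulled down, 1.15 = level, stop at 1.27. A steel bar 22 mm wide, 14 mm thick, running from the hinge up and back over the bed, ending in a cross-bar. When let go it springs up again. Holding it level on a pot takes about 6 N at the cross-bar.
- press_bar (a point): Middle of the wooden cross-bar at the lever's free end, 230 mm from the hinge axis: a round bar 18 mm thick, 130 mm long, parallel to the press's y (65 mm to each side of this point). The lever meets it in the middle: pinch it to one side, or push it down. About 315 mm above the table when raised, 105 mm when level.
- press_pad: Round rubber pad, 30 mm diameter, 8 mm thick, under the lever 140 mm from the hinge, on its own spring (600 N/m, 15 mm travel square to the lever). Origin: centre of its lower face, 30 mm from the lever's axis when free. With the lever level on a mouth-down pot the spring is pressed in 8 mm, putting 6 to 7 N on the foot.
- pen_mug: Bystander: white mug 74 mm wide, 90 mm tall, with pens standing up to 160 mm; leave it alone. Origin under its centre.
- glue_bottle: Bystander: white glue bottle, 44 mm diameter, 115 mm tall. Origin under its centre.
- jar: Bystander: glass jar, 64 mm diameter, 70 mm tall. Origin under its centre.
- spool: Bystander: wooden spool, 36 mm diameter, 32 mm tall. Origin under its centre.
- wood_disc: Bystander: loose wooden disc, 48 mm diameter, 8 mm thick, lying flat. Origin under its centre.
- brush: Bystander: paint brush lying on the table. Origin under its middle.
- cork_log: Bystander: cork, 28 mm diameter, 45 mm long, lying on its side. Origin under its middle.

How it is judged (in metres and radians):
On the way:
1. the pot stands mouth-down in the middle of the cork bed, let go, with the lever still raised (angle between pot's own z axis and vertical above 3 rad and horizontal distance between pot and press_bed below 0.015 m and z of pot in the frame of press_bed between 0.062 and 0.073 m and contact force between pot and the fingers below 0.2 N and value of joint press_lever below 0.9 rad), for 0.3 s.
At the end, for the whole second after the job is handed in: Robot still holds the lever level (1.15 +- 0.05 rad), touching the press; the pot, not gripped, stands still mouth-down on the cork bed, its foot centre within 15 mm of the bed centre seen from above, and the pad bears on the foot with over 1.5 N (angle between pot's own z axis and vertical above 3 rad and horizontal distance between pot and press_bed below 0.015 m and z of pot in the frame of press_bed between 0.062 and 0.073 m and contact force between pot and the fingers below 0.2 N and value of joint press_lever between 1.1 and 1.2 rad and contact force between press_pad and pot above 1.5 N and linear speed of pot below 0.02 m/s and contact force between any of the fingers, the arm and press above 0.5 N); the arm keeps its last pose, push and grip.
It fails at once if the pot falls freely (dropped from more than about 25 mm) (linear speed of pot above 0.7 m/s and contact force between the fingers and pot below 0.01 N).
It fails at once if another thing on the table is shifted by more than 40 mm (distance of any of pen_mug, glue_bottle, jar, spool, wood_disc, brush, cork_log from where it was at the start of the episode above 0.04 m).
It also fails if it takes over 72 s, if anything falls off the work surface, if the arm or the gripper's body presses on something with over 40 N, if the wrist force passes 120 N, or if a joint passes its speed limit or range.

## Working session

There is one attempt and no reset: what is moved stays moved. The work goes in short steps, Python scripts to look and compute and a tool call to move; the robot and the scene stay as the last step left them, time stands still between calls to the robot, and variables do not carry over. Pictures are saved under pics/ and viewed, and the job is handed in when it is done.

Besides the shell and the picture viewer there is one more tool, called after "Request:" as name([rows], argument=value, ...), one row to a line, values as JSON. arm_command: Moves the arm, as the interface text tells. Its arguments: {"type":"object","properties":{"targets":{"type":"array","items":{"type":"array","items":{"type":"array","items":{"type":"number"}}}},"newtons":{"type":"number"}},"required":["targets"]}

```bash
mkdir -p pics; ls
python3 - <<'E'
from cell import *
import cv2
print(get_obs())
for n in ("scene","top"):
    c=read_camera(n); cv2.imwrite(f"pics/a_{n}.png",c["img"][:,:,::-1]); print(n,c["K"],c["origin"],c["attitude"])
    for t in ("pot","press","press_bar","press_pad","pen_mug","glue_bottle","jar","spool","wood_disc","brush","cork_log"):
        print(t,[(d["position"],round(d["conf"],2)) for d in search_frame(t,n)][:3])
E
```

```text
pics
{'time_s': 0.0, 'qpos': array([-70.52533915,  18.43760773,  -4.01422526,  83.17554275,
         1.29487464,  78.54030662,  -3.26003926]), 'joint_velocities': array([-0.00726714,  0.08409878,  0.03291795, -0.04268614,  0.06778385,
        0.06675285,  0.04765233]), 'effort': array([-4.64404475e-04, -4.91294575e+01, -4.04298278e-01, -3.12526846e+01,
       -6.38725958e-02,  4.38307668e-02,  1.67934240e-04]), 'tool_pos': array([0.20792487, 0.61526014, 0.22147217]), 'tool_rot': array([-1.79891774e+02,  6.08055345e-03,  1.61333805e+02]), 'force': array([-0.19436803,  0.54224135,  0.26660865]), 'wrist_torque': array([-0.03804137,  0.0051159 ,  0.00370211]), 'grip_width': 0.08731688875949424}
scene [[458.13973928   0.         308.81891868]
 [  0.         458.13973928 240.25810923]
 [  0.           0.           1.        ]] [0.96307397 0.59349593 0.95571937] [-135.53886106   -0.17445553  148.77215453]
pot [([427.0, 397.0], 0.95)]
press [([251.5, 253.9], 0.61), ([425.4, 397.5], 0.6)]
press_bar [([249.0, 195.1], 0.74)]
press_pad [([255.3, 200.5], 0.61)]
pen_mug [([374.7, 308.6], 0.61)]
glue_bottle [([319.1, 397.4], 0.83)]
jar [([287.0, 363.4], 0.93)]
spool [([344.1, 378.8], 0.54)]
wood_disc [([433.2, 330.6], 0.78)]
brush [([306.4, 205.6], 0.9)]
cork_log []
top [[562.11087718   0.         318.79157814]
 [  0.         562.11087718 242.83414576]
 [  0.           0.           1.        ]] [ 0.44100378 -0.04140346  1.63224933] [-174.4656545    -0.24274476  -90.67698969]
pot [([175.2, 272.6], 0.89), ([448.6, 248.5], 0.44)]
press [([370.6, 232.9], 0.84)]
press_bar [([381.8, 218.2], 0.61), ([445.2, 246.0], 0.19)]
press_pad []
pen_mug [([261.1, 276.9], 0.87)]
glue_bottle [([219.0, 201.5], 0.58)]
jar []
spool [([226.2, 229.6], 0.47)]
wood_disc [([223.0, 316.8], 0.52)]
brush [([420.4, 308.2], 0.75)]
cork_log [([446.5, 246.7], 0.65), ([379.1, 216.7], 0.52)]
```

View pics/a_scene.png

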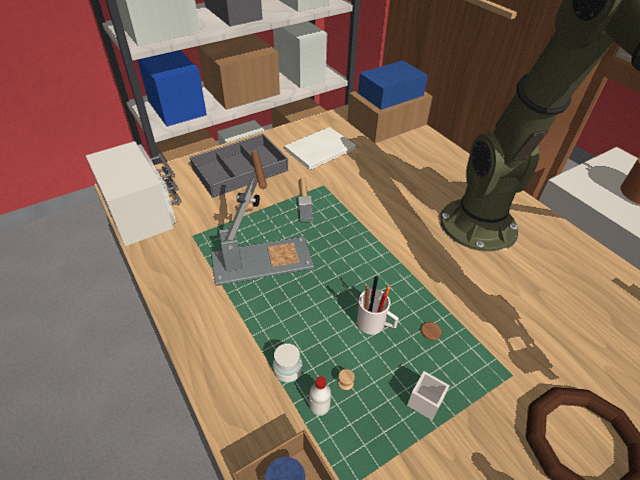

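View pics/a_top.png

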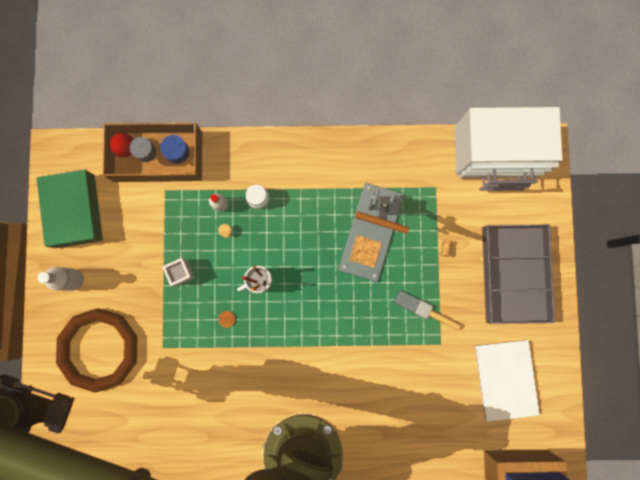

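The top view shows the pot at (177,272), mouth-up, and the cork bed at (365,252) with the cheeks at (383,200). The crossbar lies above the plate at (381,222). I'll measure the poses from depth next.

```bash
cat > h.py <<'E'
from cell import *
import numpy as np, cv2
from scipy.spatial.transform import Rotation as R
def cloud(c):
    z=c["z_map"]; K=c["K"]; v,u=np.mgrid[:480,:640]
    P=np.stack([(u-K[0,2])/K[0,0]*z,(v-K[1,2])/K[1,1]*z,z],-1)
    W=P@R.from_euler('xyz',c["attitude"],degrees=True).as_matrix().T+c["origin"]
    W[z<=0]=np.nan
    return W
E
python3 - <<'E'
from h import *
np.set_printoptions(precision=4,suppress=True)
for n,box in (("top",(150,240,210,305)),("scene",(400,360,460,430))):
    c=read_camera(n);W=cloud(c);img=c["img"]
    x0,y0,x1,y1=box
    w=W[y0:y1,x0:x1].reshape(-1,3)
    tab=np.abs(w[:,2])<.01
    print(n,"table z",np.nanmedian(w[tab,2]))
    m=w[:,2]>.05
    print("rim pts",m.sum(), w[m].mean(0), np.percentile(w[m],[0,50,100],axis=0))
    for zz in (.055,.06):
        q=w[(w[:,2]>zz)&(w[:,2]<.08)]
        r=cv2.minAreaRect((q[:,:2]*1000).astype(np.float32)); print(zz,r)
    # press cork: colour
    hsv=cv2.cvtColor(img,cv2.COLOR_RGB2HSV)
    np.save(f"pics/{n}.npy",W)
    pl=(W[...,2]>.006)&(W[...,2]<.022)&(abs(W[...,0]-.55)<.2)&(W[...,1]<-.05)&(W[...,1]>-.35)
    grey=(hsv[...,1]<70)
    orange=(hsv[...,0]<20)&(hsv[...,1]>110)
    for nm,m in (("plate",pl&grey),("cork",pl&orange)):
        k=cv2.morphologyEx(m.astype(np.uint8),cv2.MORPH_OPEN,np.ones((3,3)))
        nn,lab,st,_=cv2.connectedComponentsWithStats(k)
        for i in np.argsort(-st[1:,4])[:2]+1:
            q=W[lab==i]
            print(nm,len(q),st[i],q.mean(0),cv2.minAreaRect((q[:,:2]*1000).astype(np.float32)))
E
```

```text
top table z 0.00046501838998147527
rim pts 215 [0.517  0.3491 0.0651] [[0.4799 0.3108 0.0503]
 [0.5164 0.3501 0.066 ]
 [0.5553 0.3871 0.0779]]
0.055 ((517.9295654296875, 349.80889892578125), (59.34589385986328, 61.38806915283203), 24.58366584777832)
0.06 ((518.0068969726562, 349.63983154296875), (59.34589385986328, 61.016212463378906), 24.58366584777832)
plate 1224 [ 339  219   53   62 1224] [ 0.5796 -0.1814  0.0122] ((577.76806640625, -183.9364013671875), (119.49761199951172, 158.3938751220703), 72.37701416015625)
plate 280 [396 291  29  21 280] [ 0.4255 -0.3089  0.0165] ((423.8475036621094, -310.8118591308594), (86.53406524658203, 39.75604248046875), 68.0466079711914)
cork 607 [351 236  29  31 607] [ 0.5721 -0.1835  0.0145] ((573.0271606445312, -183.80661010742188), (74.86552429199219, 76.15481567382812), 74.13431549072266)
scene table z 0.0009032957865027225
rim pts 491 [0.5196 0.3468 0.0635] [[0.4803 0.3073 0.05  ]
 [0.5224 0.3461 0.066 ]
 [0.5561 0.3835 0.0724]]
0.055 ((517.8605346679688, 345.893310546875), (59.95474624633789, 58.11216735839844), 24.15227699279785)
0.06 ((517.8605346679688, 345.893310546875), (59.95474624633789, 58.11216735839844), 24.15227699279785)
plate 2150 [ 211  237  103   46 2150] [ 0.6321 -0.1961  0.0124] ((630.4301147460938, -203.68408203125), (124.8390121459961, 268.94610595703125), 72.53010559082031)
plate 240 [299 200  14  22 240] [ 0.4274 -0.3037  0.0168] ((424.85223388671875, -310.0249938964844), (89.81140899658203, 38.618431091308594), 61.975379943847656)
cork 518 [268 243  30  23 518] [ 0.5731 -0.1856  0.0154] ((572.364013671875, -187.11940002441406), (77.57492065429688, 74.08506774902344), 73.42485809326172)
```

Run:
```python
import cv2
a=cv2.imread("pics/a_top.png"); s=cv2.imread("pics/a_scene.png")
x=cv2.resize(a[170:300,320:470],None,fx=4,fy=4,interpolation=2)
cv2.imwrite("pics/b1.png",x)
y=cv2.resize(s[140:300,190:330],None,fx=4,fy=3.7,interpolation=2)
cv2.imwrite("pics/b2.png",cv2.resize(s[140:290,180:330],None,fx=4,fy=4,interpolation=2))
```

```text
(no output)
```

Measured poses, with both cameras agreeing within a few mm:
- **Pot:** centre about (0.518, 0.348), sides at 24.4°.
- **Bed:** (0.573, -0.1855), with press x at -17.5°. The plate size of 269x125 and the cork size fit the given values.

Plan:
1. Turn the pot in two 90° tilts, setting it on its side between them.
2. Pinch the bar beside the lever and pull it down.

```bash
cat >> h.py <<'E'
np.set_printoptions(precision=4,suppress=True)
def Rgoal(lean,az,s=1):
    a=np.radians(az);b=np.radians(lean)
    h=np.array([np.cos(a),np.sin(a),0]); z=np.cos(b)*np.array([0,0,-1.])+np.sin(b)*h
    y=s*np.array([-np.sin(a),np.cos(a),0]); x=np.cross(y,z)
    return np.stack([x,y,z],1)
def rel(grasp,lean,az,s=1,back=0.019):
    """grasp: world position of grasp point"""
    o=get_obs(); M=R.from_euler('xyz',o["tool_rot"],degrees=True).as_matrix()
    G=Rgoal(lean,az,s); tcp=np.array(grasp)+back*G[:,2]
    d=M.T@(tcp-o["tool_pos"]); rv=R.from_matrix(M.T@G).as_rotvec(degrees=True)
    print("t",o["time_s"],"q",o["qpos"].round(1),"\nTCP goal",tcp,"shift",d.round(4),"rot",rv.round(2),"|d|",np.linalg.norm(d).round(3),"|r|",np.linalg.norm(rv).round(1))
    return d,rv
E
python3 - <<'E'
from h import *
W=np.load("pics/top.npy")
for n,(u,v) in dict(mug=(258,280),bottle=(219,202),jar=(257,197),spool=(225,231),disc=(227,320),brush=(430,310),cork=(446,247)).items(): print(n,W[v,u])
for s in (1,-1): rel((.518,.348,.134),-40,24.4,s)
rel((.518,.348,.134),0,24.4,1)
E
```

```text
mug [0.4925 0.1261 0.0112]
bottle [0.7085 0.2269 0.0833]
jar [0.7241 0.1227 0.0681]
spool [0.6334 0.2186 0.0298]
disc [0.3793 0.2155 0.0067]
brush [ 0.401  -0.3656  0.0162]
cork [ 0.5802 -0.4147  0.0282]
t 1.3 q [-70.5  18.4  -4.   83.1   1.3  78.5  -3.3] 
TCP goal [0.5069 0.343  0.1194] shift [-0.3704 -0.1629  0.1032] rot [ 15.03  38.07 -41.27] |d| 0.418 |r| 58.1
t 1.3 q [-70.5  18.4  -4.   83.1   1.3  78.5  -3.3] 
TCP goal [0.5069 0.343  0.1194] shift [-0.3704 -0.1629  0.1032] rot [ 47.34 -18.68 130.05] |d| 0.418 |r| 139.7
t 1.3 q [-70.5  18.4  -4.   83.1   1.3  78.5  -3.3] 
TCP goal [0.518 0.348 0.115] shift [-0.3794 -0.1546  0.1076] rot [  0.     0.   -43.06] |d| 0.424 |r| 43.1
```

Request:
arm_command([
  [[-0.04,-0.02,0.01,2,5,-5,-1],[-0.08,-0.035,0.022,4,10,-10,-1],[-0.12,-0.053,0.033,6,14,-15,-1],[-0.16,-0.07,0.045,7,18,-20,-1],[-0.2,-0.088,0.056,9,22,-24,-1],[-0.24,-0.106,0.067,10,26,-28,-1],[-0.28,-0.123,0.078,12,30,-32,-1],[-0.31,-0.137,0.087,13,33,-36,-1],[-0.34,-0.15,0.095,14,36,-39,-1],[-0.37,-0.163,0.103,15,38,-41.3,-1]],
], newtons=35)

```text
time_s: 2.3
tool_pos: [0.5078, 0.3416, 0.1183]
tool_rot: [179.9, -40.1, -155.5]
force: [0.3, -0.2, 0.2]
grip_width: 0.0871
```

Run:
```python
from h import *
o=get_obs(); print(o["tool_pos"],o["tool_rot"],o["force"])
rel((.518,.348,.134),-40,24.4,1)
rel((.518,.348,.034),-40,24.4,1)
c=read_camera("wrist");cv2.imwrite("pics/w1.png",c["img"][:,:,::-1]); W=cloud(c)
print(c["origin"],c["attitude"])
c2=read_camera("scene");cv2.imwrite("pics/s1.png",c2["img"][:,:,::-1])
for C in(W,cloud(c2)):
    q=C.reshape(-1,3); q=q[(q[:,2]>.06)&(q[:,2]<.075)&(abs(q[:,0]-.518)<.06)&(abs(q[:,1]-.348)<.06)]
    if len(q)>20: print(len(q),cv2.minAreaRect((q[:,:2]*1000).astype(np.float32)))
```

```text
[0.5078 0.3416 0.1183] [ 179.9481  -40.0646 -155.4945] [ 0.2631 -0.2494  0.1851]
t 2.3 q [-32.5  49.6  -1.1  57.6  -5.4 112.4  80.7] 
TCP goal [0.5069 0.343  0.1194] shift [ 0.0009  0.0016 -0.0007] rot [-0.02 -0.06  0.08] |d| 0.002 |r| 0.1
t 2.3 q [-32.5  49.6  -1.1  57.6  -5.4 112.4  80.7] 
TCP goal [0.5069 0.343  0.0194] shift [-0.0635  0.0015  0.0758] rot [-0.02 -0.06  0.08] |d| 0.099 |r| 0.1
[0.5531 0.3625 0.2892] [-155.0047   -0.0423  114.4481]
1894 ((515.511474609375, 346.3252868652344), (58.54962921142578, 58.079586029052734), 24.078960418701172)
```

View pics/w1.png

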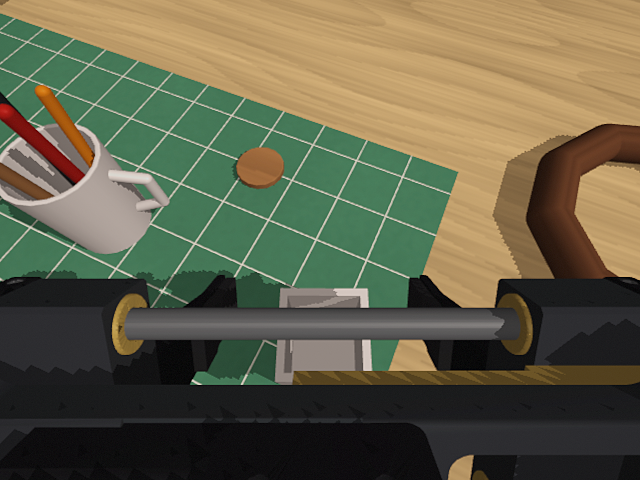

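View pics/s1.png

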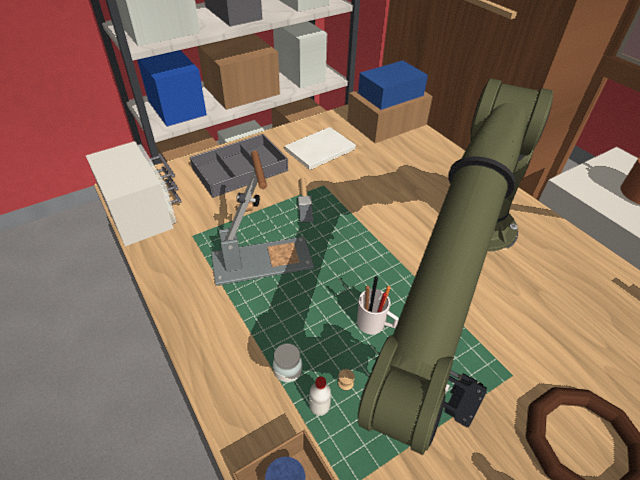

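Run:
```python
from h import *
rel((.517,.347,.034),-35,24.4,1)
```

```text
t 2.4 q [-32.3  49.9  -0.9  57.6  -5.3 112.3  80.6] 
TCP goal [0.5071 0.3425 0.0184] shift [-0.062   0.0061  0.0741] rot [-0.06 -5.19 -0.46] |d| 0.097 |r| 5.2
```

The pot is centred between the fingers at (322,335). I'll go half-way down and recheck.

Request:
arm_command([
  [[-0.012,0.003,0.013,0,-2,0,-1],[-0.024,0.003,0.027,0,-4,0,-1],[-0.032,0.003,0.037,0,-5,0,-1],[-0.032,0.003,0.037,0,-5,0,-1],[-0.032,0.003,0.037,0,-5,0,-1]],
])

```text
time_s: 2.9
tool_pos: [0.5056, 0.3465, 0.0713]
tool_rot: [180.0, -34.9, -155.5]
force: [-0.2, 0.4, 0.4]
grip_width: 0.0869
```

Run:
```python
from h import *
o=get_obs(); print(o["tool_pos"],o["tool_rot"],o["force"])
rel((.517,.347,.034),-35,24.4,1)
```

```text
[0.5056 0.3465 0.0713] [ 179.9741  -34.9272 -155.5402] [-0.1546  0.4284  0.3513]
t 2.9 q [-33.   47.6  -1.2  64.3  -4.8 102.6  80.7] 
TCP goal [0.5071 0.3425 0.0184] shift [-0.03   -0.0043  0.0435] rot [-0.01  0.07  0.05] |d| 0.053 |r| 0.1
```

Request:
arm_command([
  [[-0.01,-0.001,0.015,0,0,0,-1],[-0.02,-0.003,0.029,0,0,0,-1],[-0.03,-0.004,0.0435,0,0,0,-1],[-0.03,-0.004,0.0435,0,0,0,-1],[-0.03,-0.004,0.0435,0,0,0,-1],[-0.03,-0.004,0.0435,0,0,0,-1]],
])

```text
time_s: 3.5
tool_pos: [0.5076, 0.3425, 0.0182]
tool_rot: [180.0, -34.9, -155.6]
force: [0.8, -0.4, 0.4]
grip_width: 0.0872
```

Run:
```python
from h import *
o=get_obs(); print(o["tool_pos"],o["tool_rot"],o["force"])
rel((.517,.347,.034),-35,24.4,1)
```

```text
[0.5076 0.3425 0.0182] [ 179.9746  -34.8906 -155.5626] [ 0.8029 -0.4057  0.431 ]
t 3.5 q [-32.8  50.4  -1.1  65.8  -4.5  98.3  81.4] 
TCP goal [0.5071 0.3425 0.0184] shift [0.0005 0.0002 0.0001] rot [0.   0.11 0.03] |d| 0.001 |r| 0.1
```

Request:
arm_command([
  [[0,0,0,0,0,0,0.3],[0,0,0,0,0,0,1],[0,0,0,0,0,0,1],[0,0,0,0,0,0,1],[0,0,0,0,0,0,1],[0,0,0,0,0,0,1],[0,0,0,0,0,0,1]],
], newtons=35)

```text
time_s: 4.2
tool_pos: [0.5074, 0.3424, 0.0181]
tool_rot: [180.0, -34.9, -155.6]
force: [0.5, 0.7, 1.6]
grip_width: 0.0579
```

Run:
```python
from h import *
o=get_obs(); print(o["tool_pos"],o["tool_rot"],o["force"],o["grip_width"])
rel((.505,.340,.16),-35,24.4,1)
```

```text
[0.5074 0.3424 0.0181] [ 179.983   -34.9127 -155.5669] [0.5296 0.7004 1.6154] 0.057873172044769175
t 4.2 q [-32.8  50.4  -1.1  65.9  -4.5  98.2  81.4] 
TCP goal [0.4951 0.3355 0.1444] shift [ 0.0838 -0.0011 -0.0956] rot [-0.    0.09  0.03] |d| 0.127 |r| 0.1
```

Gripped at 57.9 mm. Next I'll lift it 0.12 m.

Request:
arm_command([
  [[0.01,0,-0.012,0,0,0,1],[0.024,0,-0.028,0,0,0,1],[0.04,0,-0.046,0,0,0,1],[0.056,0,-0.064,0,0,0,1],[0.07,0,-0.08,0,0,0,1],[0.08,0,-0.091,0,0,0,1],[0.084,0,-0.096,0,0,0,1],[0.084,0,-0.096,0,0,0,1],[0.084,0,-0.096,0,0,0,1]],
])

```text
time_s: 5.1
tool_pos: [0.4944, 0.3363, 0.1437]
tool_rot: [-180.0, -35.0, -155.6]
force: [0.3, -0.3, -2.6]
grip_width: 0.0574
```

Run:
```python
from h import *
o=get_obs(); print(o["tool_pos"],o["tool_rot"],o["force"],o["grip_width"])
for l in range(-25,56,10): rel((.505,.340,.16),l,24.4,1)
```

```text
[0.4944 0.3363 0.1437] [-179.9852  -34.9899 -155.5866] [ 0.3479 -0.2505 -2.6137] 0.057418117935394905
t 5.1 q [-32.9  42.5  -1.2  64.4  -4.9 107.7  80.4] 
TCP goal [0.4977 0.3367 0.1428] shift [-0.0031 -0.001  -0.001 ] rot [-0.02 -9.99  0.01] |d| 0.003 |r| 10.0
t 5.1 q [-32.9  42.5  -1.2  64.4  -4.9 107.7  80.4] 
TCP goal [0.5005 0.338  0.1416] shift [-0.0063 -0.001  -0.0019] rot [ -0.02 -19.99   0.01] |d| 0.007 |r| 20.0
t 5.1 q [-32.9  42.5  -1.2  64.4  -4.9 107.7  80.4] 
TCP goal [0.5035 0.3393 0.1411] shift [-0.0093 -0.001  -0.0033] rot [ -0.02 -29.99   0.02] |d| 0.01 |r| 30.0
t 5.1 q [-32.9  42.5  -1.2  64.4  -4.9 107.7  80.4] 
TCP goal [0.5065 0.3407 0.1411] shift [-0.012  -0.001  -0.0052] rot [ -0.02 -39.99   0.02] |d| 0.013 |r| 40.0
t 5.1 q [-32.9  42.5  -1.2  64.4  -4.9 107.7  80.4] 
TCP goal [0.5095 0.342  0.1416] shift [-0.0144 -0.001  -0.0075] rot [ -0.02 -49.99   0.02] |d| 0.016 |r| 50.0
t 5.1 q [-32.9  42.5  -1.2  64.4  -4.9 107.7  80.4] 
TCP goal [0.5123 0.3433 0.1428] shift [-0.0163 -0.001  -0.0103] rot [ -0.01 -59.99   0.02] |d| 0.019 |r| 60.0
t 5.1 q [-32.9  42.5  -1.2  64.4  -4.9 107.7  80.4] 
TCP goal [0.5149 0.3445 0.1444] shift [-0.0177 -0.001  -0.0133] rot [ -0.01 -69.99   0.02] |d| 0.022 |r| 70.0
t 5.1 q [-32.9  42.5  -1.2  64.4  -4.9 107.7  80.4] 
TCP goal [0.5172 0.3456 0.1466] shift [-0.0185 -0.001  -0.0165] rot [ -0.01 -79.99   0.02] |d| 0.025 |r| 80.0
t 5.1 q [-32.9  42.5  -1.2  64.4  -4.9 107.7  80.4] 
TCP goal [0.5192 0.3464 0.1491] shift [-0.0188 -0.001  -0.0198] rot [ -0.01 -89.99   0.03] |d| 0.027 |r| 90.0
```

Request:
arm_command([
  [[-0.0015,0,0,0,-4,0,1],[-0.003,0,-0.001,0,-10,0,1],[-0.005,0,-0.0015,0,-16,0,1],[-0.007,0,-0.002,0,-22,0,1],[-0.009,0,-0.003,0,-28,0,1],[-0.011,0,-0.0045,0,-34,0,1],[-0.012,0,-0.005,0,-40,0,1],[-0.0135,0,-0.0065,0,-46,0,1],[-0.015,0,-0.008,0,-52,0,1],[-0.016,0,-0.0095,0,-57,0,1]],
])

```text
time_s: 6.1
tool_pos: [0.51, 0.3431, 0.1416]
tool_rot: [-180.0, 22.1, -155.6]
force: [-0.4, 0.1, -2.0]
grip_width: 0.058
```

Run:
```python
from h import *
o=get_obs(); print(o["tool_pos"],o["tool_rot"],o["force"],o["grip_width"])
rel((.505,.340,.16),55,24.4,1)
```

```text
[0.51   0.3431 0.1416] [-179.9702   22.0721 -155.5574] [-0.4319  0.0834 -1.9887] 0.057979191314490704
t 6.1 q [-37.8   2.6  -2.1 114.4   8.8  41.9  69.1] 
TCP goal [0.5192 0.3464 0.1491] shift [-0.0118 -0.0008 -0.0033] rot [ -0.   -32.93   0.04] |d| 0.012 |r| 32.9
```

Another 33° of lean would bring q2 and q6 near their limits. I'll fit a kinematic model to the poses seen so far and check what's reachable before choosing the leans.

```bash
cat > kin.py <<'E'
import numpy as np
from scipy.spatial.transform import Rotation as R
from scipy.optimize import least_squares
D=[([-70.52533915,18.43760773,-4.01422526,83.17554275,1.29487464,78.54030662,-3.26003926],[.20792,.61526,.22147],[-179.89,0,161.33]),
([-32.5,49.6,-1.1,57.6,-5.4,112.4,80.7],[.5078,.3416,.1183],[179.95,-40.06,-155.49]),
([-33.,47.6,-1.2,64.3,-4.8,102.6,80.7],[.5056,.3465,.0713],[179.97,-34.93,-155.54]),
([-32.8,50.4,-1.1,65.8,-4.5,98.3,81.4],[.5076,.3425,.0182],[179.97,-34.89,-155.56]),
([-32.9,42.5,-1.2,64.4,-4.9,107.7,80.4],[.4944,.3363,.1437],[-179.985,-34.99,-155.59]),
([-37.8,2.6,-2.1,114.4,8.8,41.9,69.1],[.51,.3431,.1416],[-179.97,22.07,-155.56])]
rz=lambda a:R.from_euler('z',a,degrees=True).as_matrix(); ry=lambda a:R.from_euler('y',a,degrees=True).as_matrix()
def fk(q,p,sg,off7):
    d1,d3,d5,d7,a3,a5,a6,az0=p
    M=rz(sg[0]*q[0]+az0); t=np.array([0,0,d1]); M=M@ry(q[1])
    M=M@rz(sg[1]*q[2]); t=t+M@[a3,0,d3]; M=M@ry(q[3]); t=t+M@[a5,0,0]
    M=M@rz(sg[2]*q[4]); t=t+M@[0,0,d5]; M=M@ry(q[5]); t=t+M@[a6,0,d7]
    M=M@rz(sg[3]*q[6]+off7)
    return t,M
LIM=np.array([[-163.93,163.93],[-17.29,119.83],[-79.2,71.16],[3.27,140.29],[-89.18,269.18],[5.43,117.66],[-154.24,154.24]])
E
python3 - <<'E'
from kin import *
import itertools
best=[]
for sg in itertools.product((1,-1),repeat=4):
  for off in (0,90,180,-90):
    def f(p):
        r=[]
        for q,t,e in D:
            T,M=fk(q,p,sg,off); Rm=R.from_euler('xyz',e,degrees=True).as_matrix()
            r+=list(T-t)+list(.2*R.from_matrix(M.T@Rm).as_rotvec())
        return r
    s=least_squares(f,[.3,.4,.4,.2,0,0,0,0]); best.append((s.cost,sg,off,s.x))
best.sort(key=lambda b:b[0])
for b in best[:4]: print(b[0],b[1],b[2],b[3].round(4))
import pickle; pickle.dump(best[0],open('kin.pkl','wb'))
c,sg,off,p=best[0]
for q,t,e in D: print((fk(q,p,sg,off)[0]-t).round(4))
E
```

```text
0.00017993934668452557 (-1, -1, -1, -1) 90 [ 0.2413  0.4525  0.4983  0.3422  0.0624 -0.0121  0.0456 -2.0133]
0.0013458636665745652 (-1, 1, -1, -1) 90 [ 0.2174  0.2744  0.4563  0.155   0.2504 -0.072   0.1497  2.1395]
0.006345851939767556 (-1, -1, 1, -1) 90 [ 0.2153 -0.167   0.5028 -0.1362  0.0354 -0.1609 -0.1288 -1.2405]
0.007136329587788245 (-1, 1, 1, -1) 90 [ 0.2196  0.0121  0.5381  0.0479 -0.1466 -0.1175 -0.2271  2.8568]
[-0.0046 -0.0016 -0.0009]
[ 0.      0.0009 -0.    ]
[-0.001   0.0013 -0.0003]
[-0.0028  0.0011 -0.0006]
[0.0014 0.0037 0.0014]
[-0.0005  0.0027  0.0004]
```

```bash
cat >> kin.py <<'E'
import pickle
def load():
    c,sg,off,p=pickle.load(open('kin.pkl','rb')); return lambda q:fk(q,p,sg,off)
def ik(T,G,seeds,f,margin=4,pref=None):
    best=None
    for s in seeds:
        def g(q):
            t,M=f(q); return np.r_[(t-T)*10,2*R.from_matrix(M.T@G).as_rotvec(),0.0005*(q-(s if pref is None else pref))]
        lo=LIM[:,0]+margin;hi=LIM[:,1]-margin
        r=least_squares(g,np.clip(s,lo+.1,hi-.1),bounds=(lo,hi),x_scale=20)
        t,M=f(r.x); e=np.linalg.norm(t-T); a=np.degrees(np.linalg.norm(R.from_matrix(M.T@G).as_rotvec()))
        if best is None or e*1000+a<best[0]: best=(e*1000+a,e,a,r.x)
    return best
E
cat > chk.py <<'E'
from h import *
from kin import *
f=load(); rng=np.random.default_rng(0)
q0=np.array([-37.8,2.6,-2.1,114.4,8.8,41.9,69.1])
def test(nm,grasp,lean,az,s=1):
    G=Rgoal(lean,az,s); T=np.array(grasp)+.019*G[:,2]
    seeds=[q0]+[q0+rng.normal(0,1,7)*[20,20,30,20,60,30,60] for _ in range(12)]
    b=ik(T,G,seeds,f); print(nm,lean,az,s,"err mm %.1f deg %.1f"%(b[1]*1000,b[2]),b[3].round(0))
E
python3 - <<'E'
from chk import *
bed=np.array([.573,-.1855,.051])
for l in (35,45,50,55): test("bed rad",bed,l,-17.5)
for l in (40,50): 
    for s in (1,-1):
        test("bed tan L",bed,l,72.5,s); test("bed tan R",bed,l,-107.5,s)
for r in (.6,.68,.75):
    g=(r*np.cos(.52),r*np.sin(.52),.031)
    for l in (-55,-45,45,55,65): test(f"side r{r}",g,l,29.8)
E
```

```text
bed rad 35 -17.5 1 err mm 0.0 deg 0.0 [-21.   5.  42. 132. -33.  11. 124.]
bed rad 45 -17.5 1 err mm 7.7 deg 7.0 [ 72.   7. -63. 136.  75.   9.  13.]
bed rad 50 -17.5 1 err mm 12.7 deg 11.3 [ 75.   7. -67. 136.  78.   9.  11.]
bed rad 55 -17.5 1 err mm 16.8 deg 16.6 [-45.   5.  67. 135. -58.   9. 150.]
bed tan L 40 72.5 1 err mm 19.0 deg 19.7 [ 80.  57. -75.  99.  29.  64. 150.]
bed tan R 40 -107.5 1 err mm 0.0 deg 0.0 [-51.  54.  67.  98. -10.  62.  -4.]
bed tan L 40 72.5 -1 err mm 0.0 deg 0.0 [ 34.  32.   2.  99. -41.  71.  42.]
bed tan R 40 -107.5 -1 err mm 0.0 deg 0.0 [-15.  32.  14.  99.  33.  67. 144.]
bed tan L 50 72.5 1 err mm 0.1 deg 0.0 [  21.   39.   22.   97.  -57.   84. -127.]
bed tan R 50 -107.5 1 err mm 0.0 deg 0.0 [-28.  39.  27.  97.  32.  70. -37.]
bed tan L 50 72.5 -1 err mm 0.0 deg 0.0 [ 39.  37.  -1.  97. -46.  77.  47.]
bed tan R 50 -107.5 -1 err mm 0.0 deg 0.0 [-32.  41.  31.  97.  29.  69. 145.]
side r0.6 -55 29.8 1 err mm 7.0 deg 4.3 [-31.  60.  -1.  57.   1. 114.  89.]
side r0.6 -45 29.8 1 err mm 0.1 deg 0.0 [-22.  57. -18.  61.  11. 109.  83.]
side r0.6 45 
[... 299 characters left out ...]
side r0.68 -45 29.8 1 err mm 7.6 deg 4.5 [-32.  65.  -1.  42.   0. 114.  90.]
side r0.68 45 29.8 1 err mm 0.1 deg 0.1 [ 31.  43. -75. 133. 121.  38. -10.]
side r0.68 55 29.8 1 err mm 8.2 deg 2.4 [ 32.  54. -75. 136. 139.  50. -17.]
side r0.68 65 29.8 1 err mm 22.7 deg 4.6 [ 31.  74. -75. 136. 157.  68. -12.]
side r0.75 -55 29.8 1 err mm 35.5 deg 19.9 [-32.  68.  -0.  33.   0. 114.  90.]
side r0.75 -45 29.8 1 err mm 22.2 deg 12.1 [-32.  69.  -1.  30.   1. 114.  90.]
side r0.75 45 29.8 1 err mm 0.0 deg 0.0 [ 23.  43. -68. 123. 116.  34.  -4.]
side r0.75 55 29.8 1 err mm 0.0 deg 0.0 [ 28.  56. -72. 129. 142.  47. -15.]
side r0.75 65 29.8 1 err mm 0.1 deg 0.1 [ 22.  53. -60. 132. 165.  53. -38.]
```

Leaning tangentially, with the jaws radial, keeps the joints well inside their range. I'll switch to that and check the whole sequence.

Run:
```python
from chk import *
g=(.50,.40)
test("now",(.505,.34,.16),22,24.4,1)
test("yawed up",g+(.2,),22,-51.3,1)
test("yawed up55",g+(.2,),55,-51.3,1)
test("set",g+(.033,),55,-51.3,1)
for l in (35,45): test("pick2",g+(.031,),l,128.7,-1)
test("lift2",g+(.25,),45,128.7,-1)
test("carry",g+(.3,),0,128.7,-1)
test("carry",(.6,.1,.3),0,98,-1)
bed=(.573,-.1855)
for l in(45,55): test("bed hi",bed+(.15,),l,-107.5,1);test("bed",bed+(.05,),l,-107.5,1)
```

```text
now 22 24.4 1 err mm 0.0 deg 0.0 [-37.   3.  -2. 114.   7.  42.  73.]
yawed up 22 -51.3 1 err mm 0.0 deg 0.0 [-83.  26.  41.  87.   6.  74.  -5.]
yawed up55 55 -51.3 1 err mm 0.0 deg 0.0 [-84.  35.  29.  87.  36.  83. -28.]
set 55 -51.3 1 err mm 0.0 deg 0.0 [-31.  54. -44.  90.  76. 100. -58.]
pick2 35 128.7 -1 err mm 0.0 deg 0.0 [-12.  36. -15.  93. -28.  65.  30.]
pick2 45 128.7 -1 err mm 0.0 deg 0.0 [ 21.  59. -62.  91.   6.  64.   9.]
lift2 45 128.7 -1 err mm 0.0 deg 0.0 [ -5.  27. -21.  84. -34.  85.  23.]
carry 0 128.7 -1 err mm 0.0 deg 0.0 [-40.  17.  -1.  79.   0.  85.  -0.]
carry 0 98 -1 err mm 0.0 deg 0.0 [-32.  13.  25.  84.  -6.  83.   3.]
bed hi 45 -107.5 1 err mm 0.0 deg 0.0 [-25.  29.  25.  96.  32.  75. -30.]
bed 45 -107.5 1 err mm 0.0 deg 0.0 [-16.  35.  13.  98.  37.  70. -40.]
bed hi 55 -107.5 1 err mm 0.0 deg 0.0 [-16.  31.  10.  95.  45.  83. -40.]
bed 55 -107.5 1 err mm 0.0 deg 0.0 [-36.  45.  36.  96.  28.  70. -35.]
```

Run:
```python
from h import *
o=get_obs();M0=o["tool_pos"]
for k in np.linspace(0,1,6)[1:]:
    rel(np.array([.509,.342,.16])*(1-k)+np.array([.5,.4,.2])*k,22+23*k,24.4-75.7*k,1)
```

```text
t 6.1 q [-37.8   2.6  -2.1 114.4   8.8  41.9  69.1] 
TCP goal [0.5156 0.355  0.151 ] shift [-0.0128  0.0084 -0.005 ] rot [ 6.23 -4.5  13.84] |d| 0.016 |r| 15.8
t 6.1 q [-37.8   2.6  -2.1 114.4   8.8  41.9  69.1] 
TCP goal [0.5152 0.3642 0.1597] shift [-0.0193  0.017  -0.0118] rot [13.58 -8.91 27.13] |d| 0.028 |r| 31.6
t 6.1 q [-37.8   2.6  -2.1 114.4   8.8  41.9  69.1] 
TCP goal [0.514  0.3728 0.1686] shift [-0.0249  0.0253 -0.019 ] rot [ 22.02 -12.99  39.88] |d| 0.04 |r| 47.4
t 6.1 q [-37.8   2.6  -2.1 114.4   8.8  41.9  69.1] 
TCP goal [0.5117 0.3811 0.1775] shift [-0.0296  0.0338 -0.0268] rot [ 31.52 -16.57  52.02] |d| 0.052 |r| 63.0
t 6.1 q [-37.8   2.6  -2.1 114.4   8.8  41.9  69.1] 
TCP goal [0.5084 0.3895 0.1866] shift [-0.0333  0.0428 -0.035 ] rot [ 42.06 -19.45  63.51] |d| 0.065 |r| 78.6
```

Request:
arm_command([
  [[-0.006,0.004,-0.002,3,-2.2,7,1],[-0.0128,0.0084,-0.005,6.2,-4.5,13.8,1],[-0.016,0.0125,-0.0085,10,-6.7,20.5,1],[-0.0193,0.017,-0.012,13.6,-8.9,27.1,1],[-0.022,0.021,-0.0155,18,-11,33.5,1],[-0.025,0.0253,-0.019,22,-13,39.9,1],[-0.027,0.0295,-0.023,27,-14.8,46,1],[-0.0296,0.034,-0.027,31.5,-16.6,52,1],[-0.0315,0.038,-0.031,37,-18,58,1],[-0.033,0.043,-0.035,42,-19.5,63.5,1]],
])

```text
time_s: 7.1
tool_pos: [0.508, 0.3909, 0.1866]
tool_rot: [-179.8, 44.8, 129.5]
force: [0.7, 0.1, -1.9]
grip_width: 0.0581
```

Run:
```python
from h import *
o=get_obs();print(o["tool_pos"],o["tool_rot"],o["force"],o["grip_width"])
rel([.5,.4,.15],55,-51.3,1)
rel([.5,.4,.04],55,-51.3,1)
c=read_camera("scene");cv2.imwrite("pics/s2.png",c["img"][:,:,::-1])
```

```text
[0.508  0.3909 0.1866] [-179.8207   44.7964  129.5038] [ 0.6683  0.1461 -1.89  ] 0.05812660829113456
t 7.1 q [-60.1  27.9  -2.7  86.9  41.6  87.8 -33.5] 
TCP goal [0.5097 0.3879 0.1391] shift [ 0.031  -0.0005  0.0362] rot [  0.44 -10.2    0.53] |d| 0.048 |r| 10.2
t 7.1 q [-60.1  27.9  -2.7  86.9  41.6  87.8 -33.5] 
TCP goal [0.5097 0.3879 0.0291] shift [ 0.1086 -0.0002  0.1142] rot [  0.44 -10.2    0.53] |d| 0.158 |r| 10.2
```

View pics/s2.png

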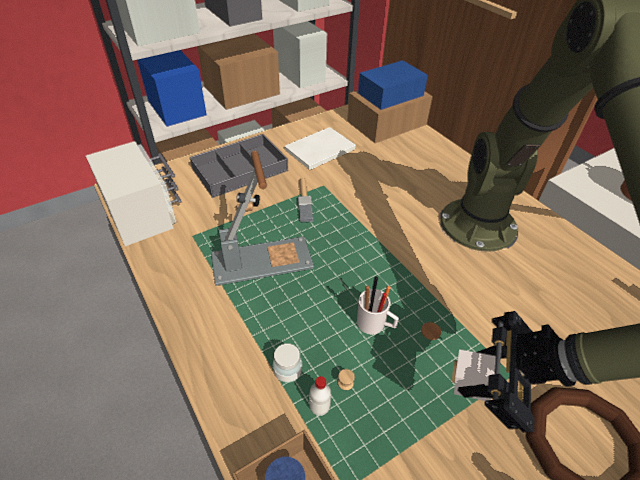

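The pot is firmly held at (475,372), but the hand is close to the ring at (585,435). I'll check the ring's position and height before going down.

Run:
```python
from chk import *
W=np.load("pics/top.npy")
q=W[305:395,50:145].reshape(-1,3);q=q[(q[:,2]>.008)&(q[:,2]<.1)]
print(np.nanpercentile(q,[1,50,99],axis=0))
g=np.array([.56,.36,.033]); az=np.degrees(np.arctan2(g[1],g[0]))-90; G=Rgoal(55,az,1)
q=W[305:395,50:145].reshape(-1,3);q=q[(q[:,2]>.008)&(q[:,2]<.1)]
for gg in ((.5,.4,.031),(.56,.36,.031),(.58,.34,.031)):
    az=np.degrees(np.arctan2(gg[1],gg[0]))-90; G=Rgoal(55,az,1)
    L=(q-gg)@G  # tool coords x,y,z
    print(az,"back",-L[:,2].max()," x range of nearest, min x",L[:,0].min(),L[:,0].max(),"y",L[:,1].min(),L[:,1].max())
    m=(abs(L[:,1])<.1); print("clear along x (body half .0375; +x?)",G[:,0],np.sort(np.abs(L[m,0]))[:3] if m.any() else None)
    test("set",gg,55,az,1); test("pick",gg,45,az+180,-1)
```

```text
[[0.1928 0.4706 0.0089]
 [0.3009 0.5801 0.0321]
 [0.4128 0.689  0.0424]]
-51.34019174590991 back 0.059822363519519785  x range of nearest, min x 0.06852561144393525 0.2530885339299208 y -0.20599457462724366 0.11836829205505155
clear along x (body half .0375; +x?) [-0.3583  0.4479 -0.8192] [0.0685 0.0792 0.0816]
set 55 -51.34019174590991 1 err mm 0.0 deg 0.0 [-98.  57.  50.  88.  13.  68. -24.]
pick 45 128.65980825409008 -1 err mm 0.0 deg 0.0 [-22.  39.   2.  92. -44.  74.  43.]
-57.264773727892404 back 0.11141448343005318  x range of nearest, min x 0.10465080271751 0.28691387624540193 y -0.2571863833041321 0.05840900207241894
clear along x (body half .0375; +x?) [-0.3102  0.4825 -0.8192] [0.1047 0.1162 0.1168]
set 55 -57.264773727892404 1 err mm 0.0 deg 0.0 [-80.  51.  33.  84.  27.  72. -32.]
pick 45 122.7352262721076 -1 err mm 0.0 deg 0.0 [  4.  44. -27.  87. -26.  69.  30.]
-59.62087398863165 back 0.13159415104679073  x range of nearest, min x 0.118780758101316 0.2995840154653821 y -0.2752419371645186 0.035923358382688377
clear along x (body half .0375; +x?) [-0.2901  0.4948 -0.8192] [0.1188 0.1305 0.1305]
set 55 -59.62087398863165 1 err mm 0.0 deg 0.0 [-57.  47.   4.  84.  48.  81. -43.]
pick 45 120.37912601136836 -1 err mm 0.0 deg 0.0 [ 26.  61. -62.  85.   7.  66.   8.]
```

Run:
```python
from h import *
rel([.55,.37,.15],55,-56.1,1)
rel([.55,.37,.06],55,-56.1,1)
```

```text
t 7.15 q [-60.2  28.4  -2.7  86.5  41.6  87.9 -33.7] 
TCP goal [0.5587 0.3571 0.1391] shift [-0.0115  0.016   0.074 ] rot [  3.99 -10.11   3.62] |d| 0.077 |r| 11.5
t 7.15 q [-60.2  28.4  -2.7  86.5  41.6  87.9 -33.7] 
TCP goal [0.5587 0.3571 0.0491] shift [0.052  0.0163 0.1378] rot [  3.99 -10.11   3.62] |d| 0.148 |r| 11.5
```

Request:
arm_command([
  [[-0.004,0.005,0.022,1,-3,1,1],[-0.008,0.01,0.046,2.5,-6,2.3,1],[-0.0115,0.016,0.074,4,-10.1,3.6,1],[0.003,0.016,0.088,4,-10.1,3.6,1],[0.019,0.016,0.105,4,-10.1,3.6,1],[0.035,0.016,0.121,4,-10.1,3.6,1],[0.047,0.016,0.133,4,-10.1,3.6,1],[0.052,0.016,0.138,4,-10.1,3.6,1],[0.052,0.016,0.138,4,-10.1,3.6,1]],
])

```text
time_s: 8.05
tool_pos: [0.5597, 0.3545, 0.0524]
tool_rot: [179.8, 54.8, 124.2]
force: [0.8, 0.5, -2.3]
grip_width: 0.0577
```

Run:
```python
from h import *
o=get_obs();print(o["tool_pos"],o["tool_rot"],o["force"],o["grip_width"])
rel([.55,.37,.032],55,-56.1,1)
c=read_camera("scene");cv2.imwrite("pics/s3.png",cv2.resize(c["img"][300:480,380:640,::-1],None,fx=3,fy=3))
W=cloud(c)[340:430,400:520].reshape(-1,3)
W=W[(W[:,2]<.12)&(np.hypot(W[:,0]-.55,W[:,1]-.37)<.06)&(W[:,2]>.015)]
print(np.percentile(W,[0,2,50,98],axis=0))
```

```text
[0.5597 0.3545 0.0524] [179.8422  54.7989 124.1779] [ 0.7722  0.5103 -2.2707] 0.05773852952000944
t 8.05 q [-60.2  43.3   1.3  86.1  47.4  83.8 -44.9] 
TCP goal [0.5587 0.3571 0.0211] shift [0.0272 0.0005 0.0158] rot [ 0.39 -0.2   0.16] |d| 0.031 |r| 0.5
[[0.4942 0.3287 0.0314]
 [0.4978 0.3367 0.048 ]
 [0.5599 0.3726 0.09  ]
 [0.5904 0.408  0.1036]]
```

View pics/s3.png

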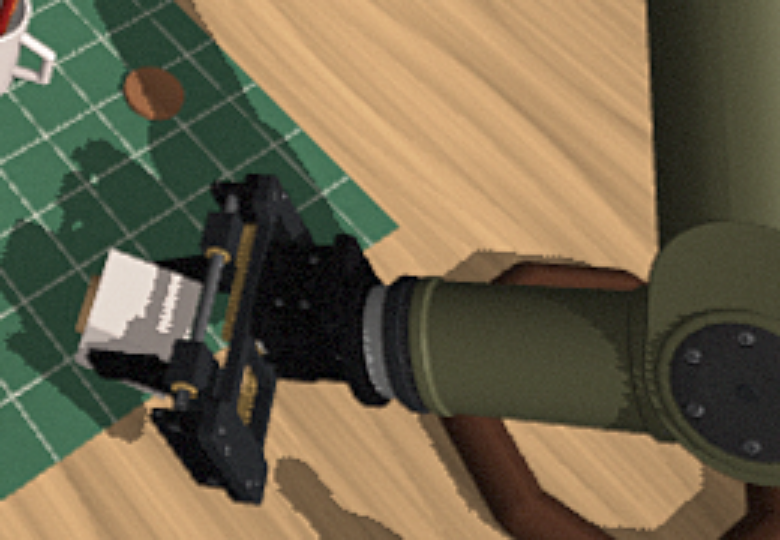

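The pot is level on its side, with the foot at crop (88,305). Now to lower it onto the table.

Request:
arm_command([
  [[0.007,0,0.004,0.2,0,0,1],[0.014,0,0.008,0.3,-0.1,0.1,1],[0.02,0,0.0115,0.4,-0.2,0.2,1],[0.024,0,0.014,0.4,-0.2,0.2,1],[0.027,0,0.0155,0.4,-0.2,0.2,1],[0.027,0,0.0155,0.4,-0.2,0.2,1],[0.027,0,0.0155,0.4,-0.2,0.2,1]],
])

```text
time_s: 8.8
tool_pos: [0.5589, 0.357, 0.0226]
tool_rot: [179.8, 55.0, 123.6]
force: [-0.1, 0.8, -2.5]
grip_width: 0.0578
```

Run:
```python
from h import *
o=get_obs();print(o["tool_pos"],o["tool_rot"],o["force"],o["grip_width"])
rel([.55,.37,.029],55,-56.1,1)
```

```text
[0.5589 0.357  0.0226] [179.7828  55.0049 123.6462] [-0.0854  0.8138 -2.4843] 0.057848663462458136
t 8.8 q [-60.3  46.1   1.4  85.4  47.3  82.8 -46.8] 
TCP goal [0.5587 0.3571 0.0181] shift [ 0.0038 -0.0001  0.0024] rot [ 0.01  0.01 -0.15] |d| 0.004 |r| 0.1
```

Request:
arm_command([
  [[0.0015,0,0.001,0,0,0,1],[0.003,0,0.002,0,0,0,1],[0.003,0,0.002,0,0,0,1],[0.003,0,0.002,0,0,0,1]],
])

```text
time_s: 9.2
tool_pos: [0.559, 0.3572, 0.0199]
tool_rot: [179.7, 55.0, 123.6]
force: [-1.0, 0.7, 3.1]
grip_width: 0.0578
```

Run:
```python
from h import *
o=get_obs();print(o["tool_pos"],o["tool_rot"],o["force"],o["grip_width"])
```

```text
[0.559  0.3572 0.0199] [179.7019  55.0385 123.5739] [-0.9846  0.6508  3.1338] 0.057837576137194875
```

That's contact: the force went from -2.5 to +3.1 N. I'll open and back off along the tool axis.

Request:
arm_command([
  [[0,0,0,0,0,0,0.3],[0,0,0,0,0,0,-0.3],[0,0,0,0,0,0,-1],[0,0,0,0,0,0,-1],[0,0,-0.02,0,0,0,-1],[0,0,-0.05,0,0,0,-1],[0,0,-0.09,0,0,0,-1],[0,0,-0.13,0,0,0,-1],[0,0,-0.16,0,0,0,-1],[0,0,-0.17,0,0,0,-1]],
])

```text
time_s: 10.2
tool_pos: [0.4792, 0.4763, 0.1172]
tool_rot: [179.6, 54.8, 123.7]
force: [-0.3, 1.0, 0.3]
grip_width: 0.0868
```

Run:
```python
from h import *
o=get_obs();print(o["tool_pos"],o["tool_rot"],o["force"],o["grip_width"],o["qpos"].round(1))
for n in("scene","top"):
    c=read_camera(n)
    W=cloud(c)
    q=W.reshape(-1,3); q=q[(q[:,2]>.045)&(q[:,2]<.068)&(np.hypot(q[:,0]-.55,q[:,1]-.37)<.07)]
    print(n,len(q)); 
    if len(q)>20: print(q.mean(0),cv2.minAreaRect((q[:,:2]*1000).astype(np.float32)))
    if n=="scene":
        cv2.imwrite("pics/s4.png",cv2.resize(c["img"][300:480,360:600,::-1],None,fx=3,fy=3))
```

```text
[0.4792 0.4763 0.1172] [179.6005  54.7694 123.7227] [-0.2514  1.0097  0.2906] 0.0868079979046763 [-67.9  46.1  -1.4  72.3  43.5  98.1 -43.7]
scene 993
[0.5528 0.3735 0.057 ] ((551.4111328125, 370.1572265625), (60.8809928894043, 67.80052185058594), 34.24317932128906)
top 506
[0.5507 0.3741 0.0571] ((551.9918823242188, 373.8184814453125), (60.02130889892578, 68.54385375976562), 33.904544830322266)
```

View pics/s4.png

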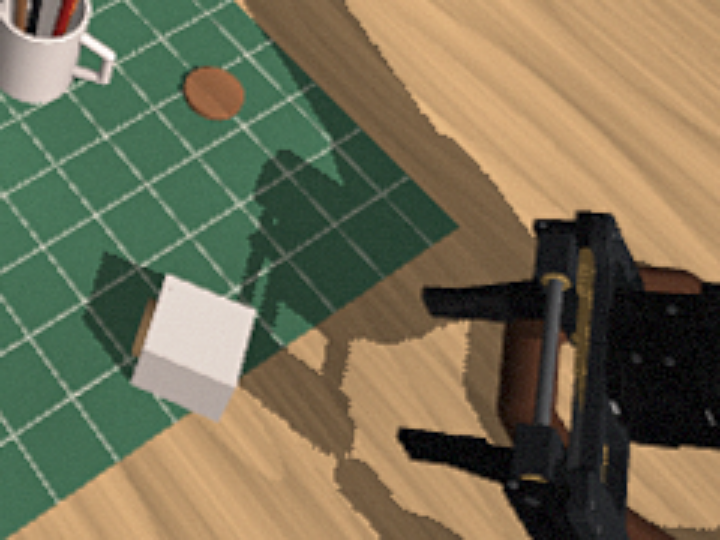

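The pot lies stably on its side at crop (195,345), centre about (0.551, 0.372), axis along 124°. I'll swing the hand over to the foot side.

Run:
```python
from h import *
rel([.551,.372,.2],0,123.8,-1)
G=Rgoal(45,123.8,-1)
rel(np.array([.551,.372,.03])-G[:,2]*.11,45,123.8,-1)
```

```text
t 10.3 q [-67.8  46.1  -1.3  72.5  43.5  98.  -43.8] 
TCP goal [0.551 0.372 0.181] shift [-0.1242  0.0018  0.0641] rot [ 0.21 54.92  0.05] |d| 0.14 |r| 54.9
t 10.3 q [-67.8  46.1  -1.3  72.5  43.5  98.  -43.8] 
TCP goal [0.5868 0.3185 0.0943] shift [-0.0903  0.0014  0.1666] rot [ 0.19 99.92  0.13] |d| 0.189 |r| 99.9
```

Request:
arm_command([
  [[-0.01,0,0.005,0,4,0,-1],[-0.026,0,0.013,0,11,0,-1],[-0.043,0,0.022,0,19,0,-1],[-0.062,0.001,0.032,0,27,0,-1],[-0.08,0.001,0.041,0,35,0,-1],[-0.097,0.001,0.05,0,43,0,-1],[-0.113,0.002,0.058,0,50,0,-1],[-0.124,0.002,0.064,0,55,0,-1],[-0.124,0.002,0.064,0,55,0,-1]],
])

```text
time_s: 11.2
tool_pos: [0.5579, 0.3603, 0.1809]
tool_rot: [179.9, 0.2, 122.9]
force: [1.2, -1.1, -0.3]
grip_width: 0.0871
```

Run:
```python
from h import *
G=Rgoal(45,123.8,-1)
rel(np.array([.551,.372,.03])-G[:,2]*.11,45,123.8,-1)
```

```text
t 11.2 q [-28.8  21.4  -8.5  84.1   3.4  74.7  -4.7] 
TCP goal [0.5868 0.3185 0.0943] shift [-0.0504  0.0014  0.0868] rot [ 0.48 45.23 -0.83] |d| 0.1 |r| 45.2
```

Request:
arm_command([
  [[-0.012,0,0.005,0,5,0,-1],[-0.022,0,0.014,0,12,0,-1],[-0.031,0,0.026,0.1,19,-0.2,-1],[-0.039,0.001,0.04,0.2,26,-0.4,-1],[-0.045,0.001,0.056,0.3,33,-0.6,-1],[-0.049,0.001,0.073,0.4,40,-0.7,-1],[-0.0504,0.0014,0.0868,0.5,45.2,-0.8,-1],[-0.0504,0.0014,0.0868,0.5,45.2,-0.8,-1],[-0.0504,0.0014,0.0868,0.5,45.2,-0.8,-1]],
])

```text
time_s: 12.1
tool_pos: [0.5797, 0.3296, 0.0928]
tool_rot: [-179.6, -45.2, 124.4]
force: [-0.4, 0.8, 0.6]
grip_width: 0.087
```

Run:
```python
from h import *
rel(np.array([.5515,.372,.03]),45,123.8,-1)
c=read_camera("wrist");cv2.imwrite("pics/w2.png",c["img"][:,:,::-1]); W=cloud(c)
q=W.reshape(-1,3); q=q[(q[:,2]>.045)&(q[:,2]<.068)&(np.hypot(q[:,0]-.55,q[:,1]-.37)<.05)]
print(len(q)); 
if len(q)>20: print(q.mean(0),cv2.minAreaRect((q[:,:2]*1000).astype(np.float32)))
c=read_camera("scene");cv2.imwrite("pics/s5.png",c["img"][:,:,::-1])
```

```text
t 12.1 q [ -1.3  40.1 -14.3  80.7 -32.8  80.7  32.3] 
TCP goal [0.544  0.3832 0.0166] shift [-0.0087  0.0015  0.0994] rot [-0.8  -0.21  0.43] |d| 0.1 |r| 0.9
7927
[0.5515 0.368  0.0578] ((549.65087890625, 370.5719299316406), (58.15470504760742, 69.09515380859375), 33.93258285522461)
```

View pics/w2.png

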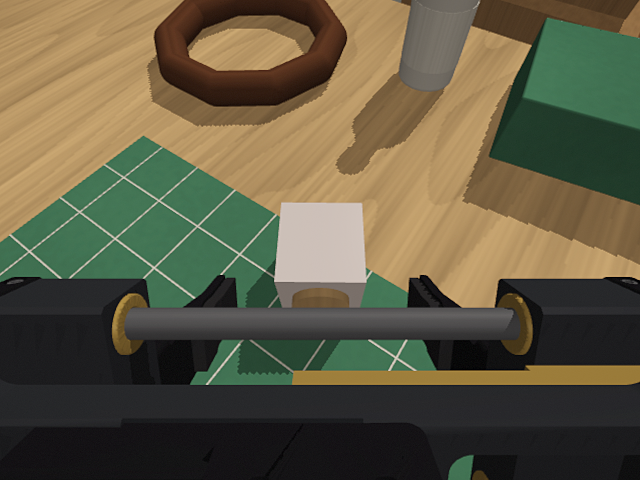

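View pics/s5.png

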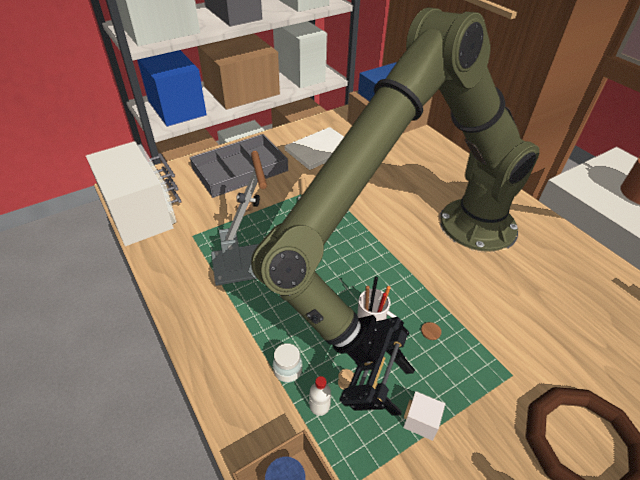

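The pot, foot towards the hand, is centred between the fingers at (320,245). The scene view shows the hand clear of the bottle and mug. I'll advance along the tool axis.

Request:
arm_command([
  [[-0.003,0.0005,0.02,-0.3,0,0.2,-1],[-0.006,0.001,0.045,-0.6,-0.1,0.3,-1],[-0.008,0.0015,0.07,-0.8,-0.2,0.4,-1],[-0.0087,0.0015,0.09,-0.8,-0.2,0.4,-1],[-0.0087,0.0015,0.0994,-0.8,-0.2,0.4,-1],[-0.0087,0.0015,0.0994,-0.8,-0.2,0.4,-1],[-0.0087,0.0015,0.0994,-0.8,-0.2,0.4,-1]],
])

```text
time_s: 12.9
tool_pos: [0.5461, 0.3843, 0.0199]
tool_rot: [179.4, -44.9, 124.3]
force: [0.5, 0.7, 0.8]
grip_width: 0.0869
```

Run:
```python
from h import *
print(get_obs()["force"])
rel(np.array([.5515,.372,.03]),45,123.8,-1)
```

```text
[0.4576 0.659  0.8269]
t 12.9 q [ -4.5  42.4 -15.7  86.8 -34.6  70.1  34. ] 
TCP goal [0.544  0.3832 0.0166] shift [-0.0022 -0.0024  0.0025] rot [0.2  0.08 0.37] |d| 0.004 |r| 0.4
```

Request:
arm_command([
  [[-0.002,-0.002,0.0025,0.3,0,0.3,-1],[-0.002,-0.002,0.0025,0.3,0,0.3,-1],[-0.002,-0.002,0.0025,0.3,0,0.3,-1],[-0.002,-0.002,0.0025,0.3,0,0.3,0.4],[-0.002,-0.002,0.0025,0.3,0,0.3,1],[-0.002,-0.002,0.0025,0.3,0,0.3,1],[-0.002,-0.002,0.0025,0.3,0,0.3,1],[-0.002,-0.002,0.0025,0.3,0,0.3,1],[-0.002,-0.002,0.0025,0.3,0,0.3,1]],
], newtons=35)

```text
time_s: 13.8
tool_pos: [0.5432, 0.3829, 0.015]
tool_rot: [-179.7, -45.0, 123.7]
force: [-0.5, -1.1, -0.3]
grip_width: 0.0581
```

Run:
```python
from h import *
o=get_obs();print(o["tool_pos"],o["tool_rot"],o["force"],o["grip_width"])
M=R.from_euler('xyz',o["tool_rot"],degrees=True).as_matrix(); print("grasp",o["tool_pos"]-.019*M[:,2])
rel(np.array([.5515,.372,.16]),45,123.8,-1)
rel(np.array([.5515,.372,.30]),0,123.8,-1)
```

```text
[0.5432 0.3829 0.015 ] [-179.7316  -45.0187  123.7096] [-0.5295 -1.0933 -0.279 ] 0.05813486623278826
grasp [0.5507 0.3718 0.0285]
t 13.8 q [ -4.5  42.8 -15.6  87.  -34.5  70.1  33.9] 
TCP goal [0.544  0.3832 0.1466] shift [ 0.0929  0.0004 -0.0932] rot [-0.2  -0.02 -0.06] |d| 0.132 |r| 0.2
t 13.8 q [ -4.5  42.8 -15.6  87.  -34.5  70.1  33.9] 
TCP goal [0.5515 0.372  0.281 ] shift [ 0.1785 -0.0001 -0.1977] rot [ -0.22 -45.02   0.02] |d| 0.266 |r| 45.0
```

Gripped at 58.1 mm. Lift, then turn towards vertical while rising.

Request:
arm_command([
  [[0.01,0,-0.01,0,0,0,1],[0.026,0,-0.026,0,0,0,1],[0.046,0,-0.046,0,0,0,1],[0.068,0,-0.068,0,0,0,1],[0.09,0,-0.09,0,-2,0,1],[0.112,0,-0.113,0,-7,0,1],[0.133,0,-0.137,0,-14,0,1],[0.151,0,-0.158,0,-22,0,1],[0.166,0,-0.177,0,-30,0,1],[0.175,0,-0.19,0,-38,0,1]],
])

```text
time_s: 14.8
tool_pos: [0.5504, 0.3751, 0.2799]
tool_rot: [179.7, -6.7, 123.8]
force: [-0.6, 0.2, -3.0]
grip_width: 0.0578
```

Run:
```python
from chk import *
o=get_obs();print(o["tool_pos"],o["tool_rot"],o["force"],o["grip_width"],o["qpos"].round(1))
c=read_camera("scene");cv2.imwrite("pics/s6.png",c["img"][:,:,::-1])
for k in (.25,.5,.75,1):
    g=(.645*np.cos(np.radians(34-51.5*k)),.645*np.sin(np.radians(34-51.5*k)),.30); rel(g,45*k,-56.2-51.3*k,1)
```

```text
[0.5504 0.3751 0.2799] [179.7077  -6.7218 123.8227] [-0.5949  0.2155 -2.9614] 0.05779417703773229 [-24.6  19.7 -11.1  75.5  -3.   84.7  -1. ]
t 14.85 q [-25.   19.5 -11.5  75.3  -2.8  84.8  -1.1] 
TCP goal [0.603  0.229  0.2814] shift [-0.1573 -0.0402 -0.0166] rot [  1.13 -17.91  13.44] |d| 0.163 |r| 22.4
t 14.85 q [-25.   19.5 -11.5  75.3  -2.8  84.8  -1.1] 
TCP goal [0.6394 0.0854 0.2824] shift [-0.2953 -0.0913 -0.0344] rot [  4.24 -28.79  26.19] |d| 0.311 |r| 39.2
t 14.85 q [-25.   19.5 -11.5  75.3  -2.8  84.8  -1.1] 
TCP goal [ 0.642  -0.0625  0.2842] shift [-0.4177 -0.1726 -0.0513] rot [  9.9  -39.02  38.63] |d| 0.455 |r| 55.8
t 14.85 q [-25.   19.5 -11.5  75.3  -2.8  84.8  -1.1] 
TCP goal [ 0.6111 -0.2068  0.2866] shift [-0.5182 -0.2795 -0.0665] rot [ 18.14 -48.26  50.45] |d| 0.593 |r| 72.1
```

View pics/s6.png

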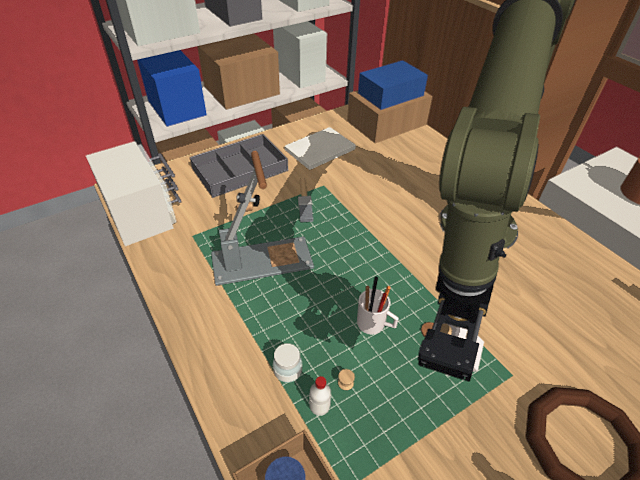

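The pot is held and turned at (465,345), with no contact. Next I compute the carry rows over the open area, staying outside the mug, to a point left of and above the bed.

Run:
```python
from h import *
from scipy.interpolate import CubicSpline, PchipInterpolator
o=get_obs(); M=R.from_euler('xyz',o["tool_rot"],degrees=True).as_matrix()
g0=o["tool_pos"]-.019*M[:,2]
P=PchipInterpolator([0,.5,.85,1],[g0,[.62,.16,.305],[.63,.01,.26],[.607,-.078,.19]])
N=18
for i in range(1,N+1):
    u=i/N; k=3*u*u-2*u**3 if True else u
    k=.7*u+.3*k
    G=Rgoal(6.7*-1*(1-k)+45*k,-56.2-51.3*k,1); T=P(k)+.019*G[:,2]
    d=M.T@(T-o["tool_pos"]); r=R.from_matrix(M.T@G).as_rotvec(degrees=True)
    print(i,list(d.round(3)),list(r.round(1)),P(k).round(3))
```

```text
1 [np.float64(-0.021), np.float64(-0.003), np.float64(-0.003)] [np.float64(0.3), np.float64(-2.1), np.float64(2.8)] [0.557 0.362 0.303]
2 [np.float64(-0.044), np.float64(-0.007), np.float64(-0.006)] [np.float64(0.2), np.float64(-4.5), np.float64(5.1)] [0.566 0.341 0.304]
3 [np.float64(-0.068), np.float64(-0.012), np.float64(-0.01)] [np.float64(0.2), np.float64(-7.2), np.float64(7.7)] [0.576 0.318 0.304]
4 [np.float64(-0.094), np.float64(-0.018), np.float64(-0.013)] [np.float64(0.3), np.float64(-10.0), np.float64(10.5)] [0.585 0.294 0.304]
5 [np.float64(-0.121), np.float64(-0.025), np.float64(-0.017)] [np.float64(0.5), np.float64(-13.0), np.float64(13.5)] [0.594 0.269 0.305]
6 [np.float64(-0.149), np.float64(-0.033), np.float64(-0.02)] [np.float64(1.0), np.float64(-16.0), np.float64(16.6)] [0.603 0.242 0.305]
7 [np.float64(-0.176), np.float64(-0.043), np.float64(-0.024)] [np.float64(1.6), np.float64(-19.2), np.float64(19.8)] [0.61  0.215 0.305]
8 [np.float64(-0.203), np.float64(-0.055), np.float64(-0.027)] [np.float64(2.4), np.float64(-22.3), np.float64(23.0)] [0.616 0.188 0.305]
9 [n
[... 695 characters left out ...]
p.float64(-0.346), np.float64(-0.137), np.float64(-0.012)] [np.float64(11.1), np.float64(-40.0), np.float64(41.4)] [0.63  0.031 0.269]
15 [np.float64(-0.369), np.float64(-0.154), np.float64(-0.003)] [np.float64(12.9), np.float64(-42.4), np.float64(44.0)] [0.63  0.004 0.257]
16 [np.float64(-0.392), np.float64(-0.175), np.float64(0.013)] [np.float64(14.7), np.float64(-44.6), np.float64(46.4)] [ 0.625 -0.024  0.238]
17 [np.float64(-0.412), np.float64(-0.199), np.float64(0.034)] [np.float64(16.5), np.float64(-46.5), np.float64(48.6)] [ 0.616 -0.052  0.214]
18 [np.float64(-0.431), np.float64(-0.222), np.float64(0.055)] [np.float64(18.1), np.float64(-48.3), np.float64(50.4)] [ 0.607 -0.078  0.19 ]
```

Request:
arm_command([
  [[-0.021,-0.003,-0.003,0.3,-2.1,2.8,1],[-0.044,-0.007,-0.006,0.2,-4.5,5.1,1],[-0.068,-0.012,-0.01,0.2,-7.2,7.7,1],[-0.094,-0.018,-0.013,0.3,-10,10.5,1],[-0.121,-0.025,-0.017,0.5,-13,13.5,1],[-0.149,-0.033,-0.02,1,-16,16.6,1],[-0.176,-0.043,-0.024,1.6,-19.2,19.8,1],[-0.203,-0.055,-0.027,2.4,-22.3,23,1],[-0.228,-0.068,-0.031,3.5,-25.5,26.2,1],[-0.253,-0.081,-0.032,4.7,-28.6,29.5,1]],
])

```text
time_s: 15.85
tool_pos: [0.6242, 0.117, 0.2753]
tool_rot: [-179.1, 22.4, 94.5]
force: [0.3, 0.2, -2.6]
grip_width: 0.058
```

Run:
```python
from h import *
from scipy.interpolate import PchipInterpolator
o=get_obs(); M=R.from_euler('xyz',o["tool_rot"],degrees=True).as_matrix()
print(o["tool_pos"],o["tool_rot"],o["force"],o["grip_width"],o["qpos"].round(1))
g0=o["tool_pos"]-.019*M[:,2]
P=PchipInterpolator([0,.6,1],[g0,[.63,.01,.26],[.607,-.078,.19]])
a0=np.degrees(np.arctan2(M[1,2],M[0,2])); l0=np.degrees(np.arccos(-M[2,2])); print(a0,l0)
N=10
for i in range(1,N+1):
    u=min(1,i/9); k=.6*u+.4*(3*u*u-2*u**3)
    G=Rgoal(l0*(1-k)+45*k,a0+(-107.5-a0)*k,1); T=P(k)+.019*G[:,2]
    d=M.T@(T-o["tool_pos"]); r=R.from_matrix(M.T@G).as_rotvec(degrees=True)
    print(i,d.round(3),r.round(1),P(k).round(3))
```

```text
[0.6242 0.117  0.2753] [-179.0705   22.4188   94.4919] [ 0.2791  0.2301 -2.5667] 0.058040857069049503 [-25.4  20.3   0.7  77.9  20.4  90.8 -21.7]
-87.94404027565919 22.4370608034759
1 [-0.013  0.001  0.006] [ 0.7 -1.8  3.7] [0.626 0.11  0.292]
2 [-0.03   0.001  0.016] [ 1.6 -4.1  5.5] [0.628 0.091 0.289]
3 [-0.05  0.    0.03] [ 2.7 -6.8  7.6] [0.629 0.069 0.283]
4 [-0.071 -0.001  0.048] [ 4.1 -9.7  9.8] [0.63  0.044 0.274]
5 [-0.092 -0.003  0.068] [  5.6 -12.6  12. ] [0.63  0.017 0.263]
6 [-0.112 -0.008  0.091] [  7.2 -15.5  14. ] [ 0.628 -0.01   0.249]
7 [-0.129 -0.017  0.119] [  8.8 -18.1  15.9] [ 0.622 -0.036  0.229]
8 [-0.142 -0.026  0.147] [ 10.2 -20.4  17.4] [ 0.614 -0.06   0.208]
9 [-0.152 -0.035  0.17 ] [ 11.4 -22.1  18.6] [ 0.607 -0.078  0.19 ]
10 [-0.152 -0.035  0.17 ] [ 11.4 -22.1  18.6] [ 0.607 -0.078  0.19 ]
```

Request:
arm_command([
  [[-0.013,0.001,0.006,0.7,-1.8,3.7,1],[-0.03,0.001,0.016,1.6,-4.1,5.5,1],[-0.05,0,0.03,2.7,-6.8,7.6,1],[-0.071,-0.001,0.048,4.1,-9.7,9.8,1],[-0.092,-0.003,0.068,5.6,-12.6,12,1],[-0.112,-0.008,0.091,7.2,-15.5,14,1],[-0.129,-0.017,0.119,8.8,-18.1,15.9,1],[-0.142,-0.026,0.147,10.2,-20.4,17.4,1],[-0.152,-0.035,0.17,11.4,-22.1,18.6,1],[-0.152,-0.035,0.17,11.4,-22.1,18.6,1]],
])

```text
time_s: 16.85
tool_pos: [0.6008, -0.0937, 0.1722]
tool_rot: [-179.5, 45.4, 72.7]
force: [-0.4, 0.2, -2.1]
grip_width: 0.0579
```

Run:
```python
from h import *
o=get_obs(); print(o["tool_pos"],o["tool_rot"],o["force"],o["grip_width"])
rel((.573,-.1855,.10),45,-107.5,1)
c=read_camera("scene");cv2.imwrite("pics/s7.png",c["img"][:,:,::-1])
c=read_camera("top");cv2.imwrite("pics/t7.png",c["img"][:,:,::-1])
```

```text
[ 0.6008 -0.0937  0.1722] [-179.4626   45.4028   72.7463] [-0.3683  0.2326 -2.0702] 0.05793645166309218
t 16.85 q [-22.5  30.6  10.2  85.6  32.7  90.5 -37.6] 
TCP goal [ 0.569  -0.1983  0.0866] shift [-0.0158  0.0019  0.138 ] rot [-0.36  0.4   0.17] |d| 0.139 |r| 0.6
```

View pics/s7.png

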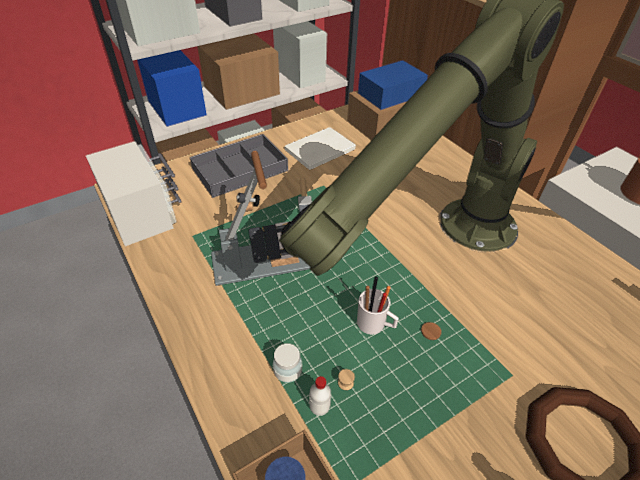

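View pics/t7.png

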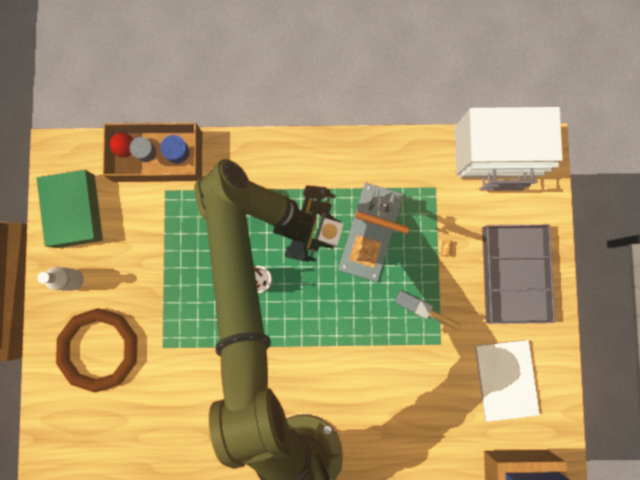

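The pot is mouth-down with its foot up at top pixel (330,230), left of the bed at (365,250). I'll move in along the tool axis to hover above the bed.

Request:
arm_command([
  [[-0.002,0,0.012,-0.1,0,0,1],[-0.005,0,0.035,-0.2,0.1,0.1,1],[-0.008,0.001,0.06,-0.3,0.2,0.1,1],[-0.011,0.001,0.085,-0.3,0.3,0.2,1],[-0.014,0.002,0.108,-0.4,0.4,0.2,1],[-0.015,0.002,0.125,-0.4,0.4,0.2,1],[-0.016,0.002,0.135,-0.4,0.4,0.2,1],[-0.016,0.002,0.138,-0.4,0.4,0.2,1],[-0.016,0.002,0.138,-0.4,0.4,0.2,1],[-0.016,0.002,0.138,-0.4,0.4,0.2,1]],
])

```text
time_s: 17.95
tool_pos: [0.5746, -0.1934, 0.0904]
tool_rot: [179.3, 44.6, 72.4]
force: [-0.8, 0.8, -1.9]
grip_width: 0.0579
```

```bash
cat > foot.py <<'E'
from h import *
def foot(z0,z1,centre=(.573,-.1855),rad=.07):
    for n in ("scene","top"):
        c=read_camera(n); W=cloud(c); hsv=cv2.cvtColor(c["img"],cv2.COLOR_RGB2HSV)
        near=(np.hypot(W[...,0]-centre[0],W[...,1]-centre[1])<rad)&(W[...,2]>z0)&(W[...,2]<z1)
        wood=near&(hsv[...,0]<25)&(hsv[...,1]>80); wh=near&(hsv[...,1]<40)&(hsv[...,2]>120)
        for nm,m in (("wood",wood),("white",wh)):
            q=W[m]
            if len(q)>15:
                zt=np.median(q[:,2]); s=q[abs(q[:,2]-zt)<.006]
                print(n,nm,len(q),"med",np.median(q,0),"rect",cv2.minAreaRect((s[:,:2]*1000).astype(np.float32)), "px",np.argwhere(m).mean(0)[::-1])
        cv2.imwrite(f"pics/f_{n}_{get_obs()['time_s']:.2f}.png",cv2.resize(c["img"][150:310,200:420,::-1],None,fx=3.4,fy=3.4))
E
python3 - <<'E'
from foot import *
o=get_obs(); print(o["tool_pos"],o["tool_rot"],o["force"],o["grip_width"])
M=R.from_euler('xyz',o["tool_rot"],degrees=True).as_matrix(); print("grasp",o["tool_pos"]-.019*M[:,2])
rel((.573,-.1855,.055),45,-107.5,1)
foot(.10,.16)
E
ls pics
```

```text
[ 0.5746 -0.1934  0.0904] [179.2747  44.5724  72.3982] [-0.7973  0.7554 -1.8633] 0.05794723656056666
grasp [ 0.5784 -0.1806  0.1039]
t 17.95 q [-16.8  30.5  12.4  96.2  35.7  76.1 -38.3] 
TCP goal [ 0.569  -0.1983  0.0416] shift [ 0.0297 -0.0044  0.0392] rot [ 0.65 -0.43 -0.07] |d| 0.049 |r| 0.8
scene white 25 med [ 0.6102 -0.1731  0.1314] rect ((602.5496215820312, -189.95762634277344), (61.789127349853516, 15.366927146911621), 52.202579498291016) px [271.32 229.64]
top wood 210 med [ 0.5792 -0.1752  0.1369] rect ((581.091064453125, -172.45310974121094), (47.74668884277344, 66.59690856933594), 53.19942092895508) px [365.5619 244.5905]
a_scene.png
a_top.png
b1.png
b2.png
f_scene_18.00.png
f_top_18.05.png
s1.png
s2.png
s3.png
s4.png
s5.png
s6.png
s7.png
scene.npy
t7.png
top.npy
w1.png
w2.png
```

View pics/f_top_18.05.png

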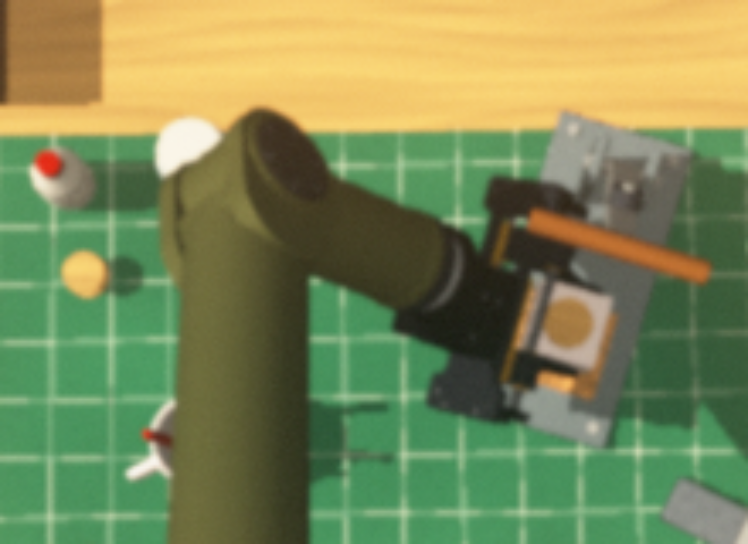

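View pics/f_scene_18.00.png

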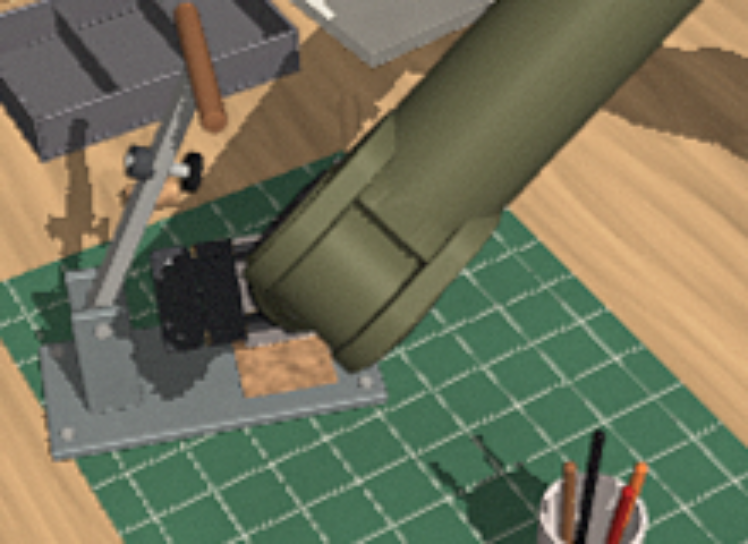

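```bash
cat >> foot.py <<'E'
def pix(c,u,v,z):
    K=c["K"]; d=R.from_euler('xyz',c["attitude"],degrees=True).as_matrix()@np.array([(u-K[0,2])/K[0,0],(v-K[1,2])/K[1,1],1]); o=np.array(c["origin"])
    return o+d*(z-o[2])/d[2]
E
python3 - <<'E'
from foot import *
c=read_camera("top")
o=get_obs(); M=R.from_euler('xyz',o["tool_rot"],degrees=True).as_matrix(); g=o["tool_pos"]-.019*M[:,2]; print(g,o["tool_rot"])
im=cv2.cvtColor(c["img"],cv2.COLOR_RGB2HSV)
sub=im[225:265,345:392]; m=((sub[...,0]<25)&(sub[...,1]>80)&(sub[...,2]>100)).astype(np.uint8)
n,l,s,ce=cv2.connectedComponentsWithStats(m); print(s,ce+[345,225])
for uv in ((367.9,244.4),): print(pix(c,*uv,g[2]+.034))
print("pad/bar",search_frame("press_bar","top")[:1])
rel((.573,-.1855,.055),45,-107.5,1)
E
```

```text
[ 0.5782 -0.1809  0.1037] [179.3046  44.6003  72.4   ]
[[   0    0   47   40 1448]
 [   1    0    1    2    2]
 [  33    0   14    5   39]
 [   6    8    7   20   60]
 [  14   12   16   16  182]
 [  13   17   24   23  149]] [[367.9917 243.7479]
 [346.     225.5   ]
 [386.2821 226.1795]
 [353.8667 243.1   ]
 [366.5879 244.5   ]
 [371.0067 257.4228]]
[ 0.58   -0.1806  0.1377]
pad/bar [{'position': [381.5, 218.7], 'conf': 0.95}]
t 18.15 q [-16.8  30.5  12.4  96.3  35.7  76.1 -38.3] 
TCP goal [ 0.569  -0.1983  0.0416] shift [ 0.03   -0.004   0.0385] rot [ 0.6  -0.38 -0.07] |d| 0.049 |r| 0.7
```

Run:
```python
from foot import *
rel((.572,-.186,.056),45,-107.5,1)
```

```text
t 18.15 q [-16.8  30.5  12.4  96.3  35.7  76.1 -38.3] 
TCP goal [ 0.568  -0.1988  0.0426] shift [ 0.0287 -0.0048  0.0383] rot [ 0.6  -0.38 -0.07] |d| 0.048 |r| 0.7
```

Request:
arm_command([
  [[0,-0.004,0.004,0.3,-0.2,0,1],[0.004,-0.005,0.01,0.6,-0.4,0,1],[0.01,-0.005,0.018,0.6,-0.4,0,1],[0.018,-0.005,0.027,0.6,-0.4,0,1],[0.024,-0.005,0.034,0.6,-0.4,0,1],[0.0287,-0.005,0.038,0.6,-0.4,0,1],[0.0287,-0.005,0.038,0.6,-0.4,0,1],[0.0287,-0.005,0.038,0.6,-0.4,0,1],[0.0287,-0.005,0.038,0.6,-0.4,0,1]],
])

```text
time_s: 19.05
tool_pos: [0.5677, -0.1993, 0.043]
tool_rot: [179.9, 45.0, 72.3]
force: [-0.4, -0.6, -2.4]
grip_width: 0.058
```

Run:
```python
from foot import *
o=get_obs(); print(o["tool_pos"],o["tool_rot"],o["force"],o["grip_width"])
M=R.from_euler('xyz',o["tool_rot"],degrees=True).as_matrix(); g=o["tool_pos"]-.019*M[:,2]; print("grasp",g)
rel((.572,-.186,.049),45,-107.5,1)
c=read_camera("top");cv2.imwrite("pics/t8.png",cv2.resize(c["img"][195:300,320:430,::-1],None,fx=6,fy=5.7,interpolation=2))
c=read_camera("wrist");cv2.imwrite("pics/w8.png",c["img"][:,:,::-1])
```

```text
[ 0.5677 -0.1993  0.043 ] [179.9076  45.0356  72.329 ] [-0.4151 -0.6219 -2.4191] 0.05798400842787273
grasp [ 0.5717 -0.1864  0.0564]
t 19.05 q [-16.4  34.1  12.4  97.6  35.8  72.7 -40.9] 
TCP goal [ 0.568  -0.1988  0.0356] shift [0.0056 0.0001 0.0049] rot [-0.03  0.04 -0.12] |d| 0.007 |r| 0.1
```

View pics/t8.png

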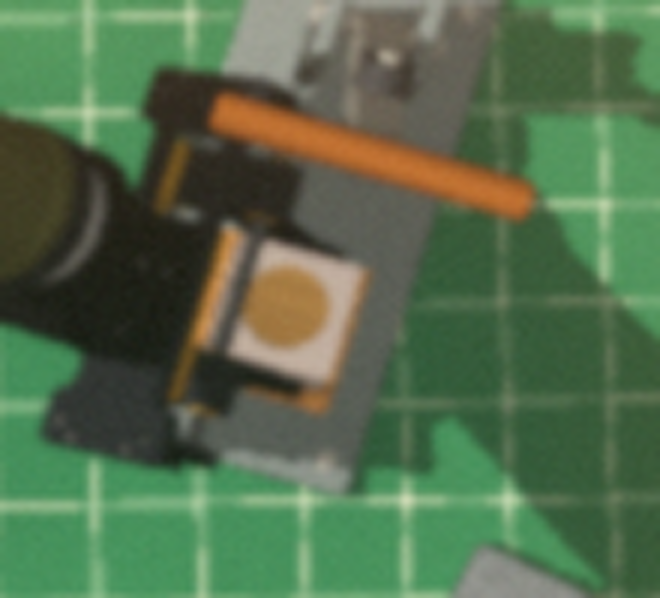

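View pics/w8.png

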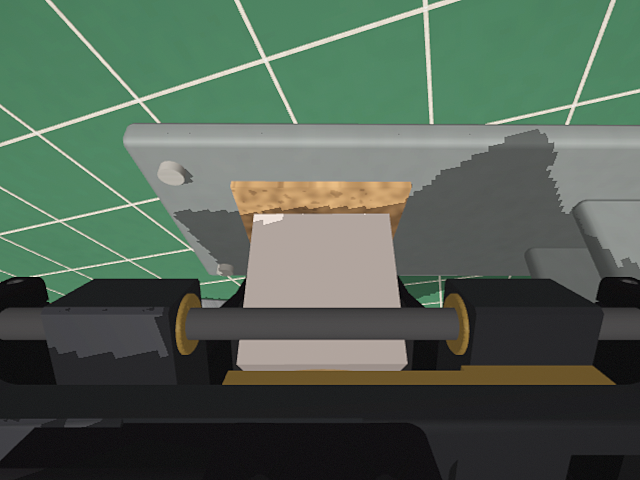

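In the wrist view the pot (centre column 322) lines up with the cork (321) along the press's x. In the top view the foot is at pixel (367.8,248.5); I'll check that in metres.

Run:
```python
from foot import *
c=read_camera("top")
p=pix(c,367.8,248.5,.090); print(p)
h=np.radians(-17.5); X=np.array([np.cos(h),np.sin(h)]);Y=np.array([-np.sin(h),np.cos(h)])
for b in ((.573,-.1838),(.573,-.1855)):
    e=p[:2]-b; print("press-frame offset",e@X,e@Y)
```

```text
[ 0.5731 -0.1845  0.09  ]
press-frame offset 0.0003428204729305661 -0.0006491891057217727
press-frame offset -0.0001683793862267003 0.0009721297105502198
```

Request:
arm_command([
  [[0.0015,0,0.0013,0,0,0,1],[0.003,0,0.0027,0,0,0,1],[0.0045,0,0.004,0,0,0,1],[0.0056,0,0.005,0,0,0,1],[0.0056,0,0.005,0,0,0,1],[0.0056,0,0.005,0,0,0,1]],
])

```text
time_s: 19.8
tool_pos: [0.5673, -0.1988, 0.0354]
tool_rot: [180.0, 45.1, 72.4]
force: [-1.2, 1.6, 2.2]
grip_width: 0.0581
```

The offset is within 1 mm and the pot is down: the force went from -2.4 to +2.2 N. Release, then retreat along the tool axis.

Request:
arm_command([
  [[0,0,0,0,0,0,0.4],[0,0,0,0,0,0,0],[0,0,0,0,0,0,-0.5],[0,0,0,0,0,0,-1],[0,0,0,0,0,0,-1],[0,0,-0.01,0,0,0,-1],[0,0,-0.025,0,0,0,-1],[0,0,-0.045,0,0,0,-1],[0,0,-0.065,0,0,0,-1],[0,0,-0.085,0,0,0,-1]],
])

```text
time_s: 20.8
tool_pos: [0.5865, -0.1397, 0.0966]
tool_rot: [179.9, 45.0, 72.4]
force: [0.5, 0.1, -0.6]
grip_width: 0.087
```

Run:
```python
from foot import *
o=get_obs(); print(o["tool_pos"],o["tool_rot"],o["force"],o["grip_width"],o["qpos"].round(1))
c=read_camera("top");cv2.imwrite("pics/t9.png",cv2.resize(c["img"][195:300,320:430,::-1],None,fx=6,fy=5.7,interpolation=2))
c=read_camera("wrist");cv2.imwrite("pics/w9.png",c["img"][:,:,::-1])
```

```text
[ 0.5865 -0.1397  0.0966] [179.8984  44.9809  72.3856] [ 0.4815  0.0945 -0.643 ] 0.08695007704280398 [-19.8  32.4  10.9  92.5  33.8  80.9 -40.2]
```

View pics/t9.png

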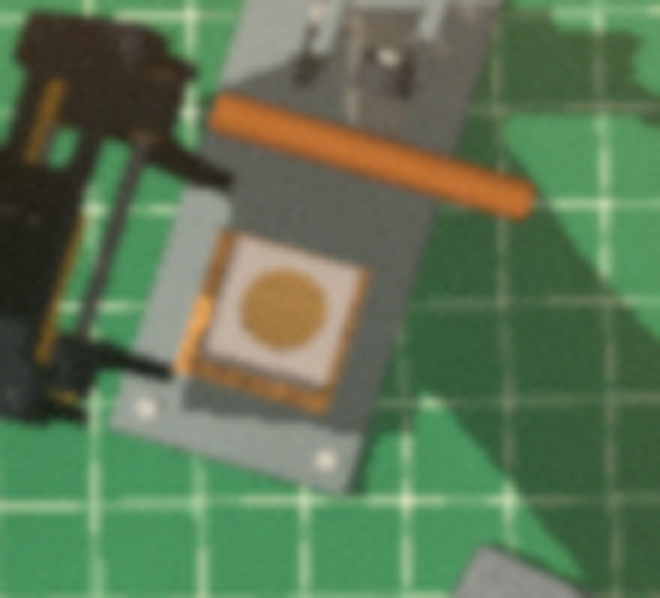

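View pics/w9.png

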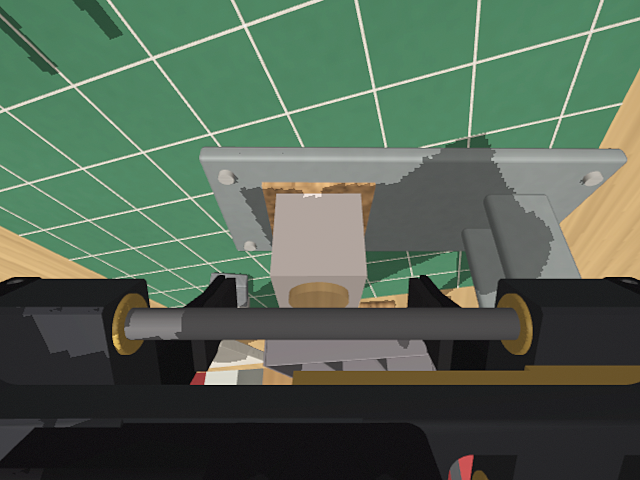

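The pot stands on the cork, released, with its foot at crop (284,310). Next, let me measure the bar and compute the moves to the pinch spot on its left half.

Run:
```python
from foot import *
c=read_camera("top")
print("foot",pix(c,367.3,249.4,.083))
W=cloud(c); hsv=cv2.cvtColor(c["img"],cv2.COLOR_RGB2HSV)
m=(W[...,2]>.27)&(W[...,2]<.34)&(hsv[...,0]<20)&(hsv[...,1]>120)&(np.hypot(W[...,0]-.62,W[...,1]+.2)<.1)
q=W[m];print(len(q),q.mean(0),np.percentile(q[:,2],[5,50,95]),cv2.minAreaRect((q[:,:2]*1000).astype(np.float32)))
c2=read_camera("scene");W=cloud(c2); hsv=cv2.cvtColor(c2["img"],cv2.COLOR_RGB2HSV)
m=(W[...,2]>.27)&(W[...,2]<.34)&(hsv[...,0]<20)&(hsv[...,1]>100)&(np.hypot(W[...,0]-.62,W[...,1]+.2)<.1)
q=W[m];print(len(q),q.mean(0),np.percentile(q[:,2],[5,50,95]),cv2.minAreaRect((q[:,:2]*1000).astype(np.float32)))
rel((.66,-.02,.28),20,-107.5,1)
rel((.67,-.03,.40),0,-107.5,1)
```

```text
foot [ 0.5712 -0.1837  0.083 ]
389 [ 0.616  -0.1962  0.3213] [0.3161 0.3213 0.3264] ((616.7910766601562, -196.4800567626953), (129.2742919921875, 17.349040985107422), 72.04993438720703)
275 [ 0.6208 -0.1895  0.3217] [0.3152 0.3225 0.3255] ((617.0289306640625, -199.4781494140625), (133.0653076171875, 17.62186622619629), 72.0341567993164)
t 21.0 q [-19.8  32.4  10.9  92.6  33.8  80.7 -40.2] 
TCP goal [ 0.658  -0.0262  0.2621] shift [-0.0252  0.0342 -0.2104] rot [ 0.04 25.   -0.08] |d| 0.215 |r| 25.0
t 21.0 q [-19.8  32.4  10.9  92.6  33.8  80.7 -40.2] 
TCP goal [ 0.67  -0.03   0.381] shift [-0.1093  0.0469 -0.2945] rot [ 0.05 45.   -0.07] |d| 0.318 |r| 45.0
```

Request:
arm_command([
  [[0,0,-0.025,0,0,0,-1],[0,0.002,-0.06,0,0,0,-1],[-0.003,0.008,-0.1,0,4,0,-1],[-0.01,0.018,-0.14,0,10,0,-1],[-0.018,0.027,-0.178,0,17,0,-1],[-0.026,0.034,-0.21,0,24,0,-1],[-0.05,0.038,-0.235,0,31,0,-1],[-0.075,0.042,-0.262,0,38,0,-1],[-0.1,0.046,-0.285,0,43,0,-1],[-0.109,0.047,-0.2945,0,45,0,-1]],
])

```text
time_s: 22.0
tool_pos: [0.6703, -0.0358, 0.385]
tool_rot: [179.6, -0.1, 72.0]
force: [-0.5, -0.5, 0.5]
grip_width: 0.0873
```

Run:
```python
from foot import *
o=get_obs(); print(o["tool_pos"],o["tool_rot"],o["force"],o["qpos"].round(1))
rel((.629,-.160,.40),0,-107.5,1)
rel((.629,-.160,.315),0,-107.5,1)
```

```text
[ 0.6703 -0.0358  0.385 ] [179.609   -0.0662  71.968 ] [-0.4605 -0.503   0.5437] [ -3.5  19.8   6.2  63.1  -2.1  96.7 -15.9]
t 22.0 q [ -3.5  19.8   6.2  63.1  -2.1  96.7 -15.9] 
TCP goal [ 0.629 -0.16   0.381] shift [-0.1309 -0.0009  0.0038] rot [ 0.39 -0.06 -0.53] |d| 0.131 |r| 0.7
t 22.0 q [ -3.5  19.8   6.2  63.1  -2.1  96.7 -15.9] 
TCP goal [ 0.629 -0.16   0.296] shift [-0.131  -0.0014  0.0888] rot [ 0.39 -0.06 -0.53] |d| 0.158 |r| 0.7
```

Request:
arm_command([
  [[-0.015,0,0.001,0.1,0,-0.1,-1],[-0.04,0,0.001,0.2,0,-0.2,-1],[-0.07,0,0.002,0.3,0,-0.4,-1],[-0.1,-0.001,0.003,0.4,0,-0.5,-1],[-0.122,-0.001,0.004,0.4,0,-0.5,-1],[-0.131,-0.001,0.004,0.4,0,-0.5,-1],[-0.131,-0.001,0.004,0.4,0,-0.5,-1],[-0.131,-0.001,0.004,0.4,0,-0.5,-1]],
])

```text
time_s: 22.8
tool_pos: [0.6297, -0.1535, 0.3754]
tool_rot: [-179.5, 0.0, 73.0]
force: [-0.9, 0.8, 0.6]
grip_width: 0.0868
```

Run:
```python
from foot import *
o=get_obs(); print(o["tool_pos"],o["tool_rot"],o["force"],o["qpos"].round(1))
rel((.629,-.160,.316),0,-107.5,1)
c=read_camera("top");cv2.imwrite("pics/t10.png",cv2.resize(c["img"][160:300,300:460,::-1],None,fx=4.5,fy=4.2,interpolation=2))
c=read_camera("scene");cv2.imwrite("pics/s10.png",c["img"][:,:,::-1])
```

```text
[ 0.6297 -0.1535  0.3754] [-179.5167    0.0097   72.9858] [-0.8518  0.7798  0.629 ] [ 4.8 17.4  9.1 67.5 -2.7 95.8 -3.8]
t 22.8 q [ 4.8 17.4  9.1 67.5 -2.7 95.8 -3.8] 
TCP goal [ 0.629 -0.16   0.297] shift [-0.0063  0.0019  0.0784] rot [-0.48  0.01  0.49] |d| 0.079 |r| 0.7
```

View pics/t10.png

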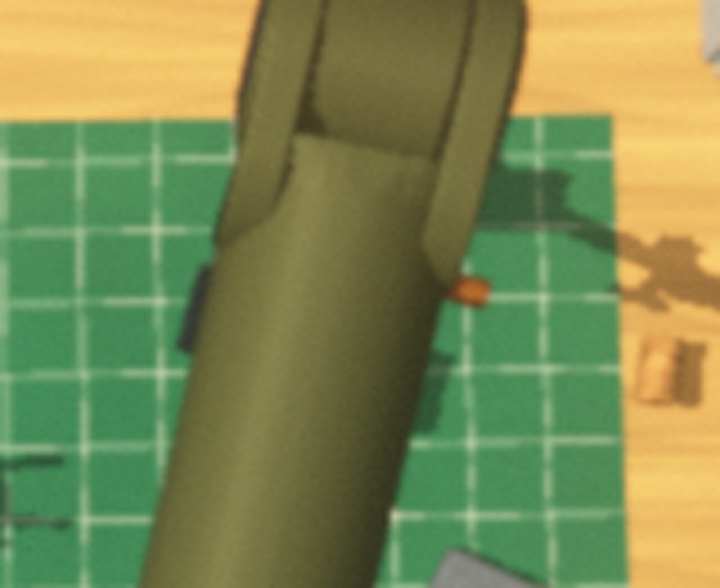

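View pics/s10.png

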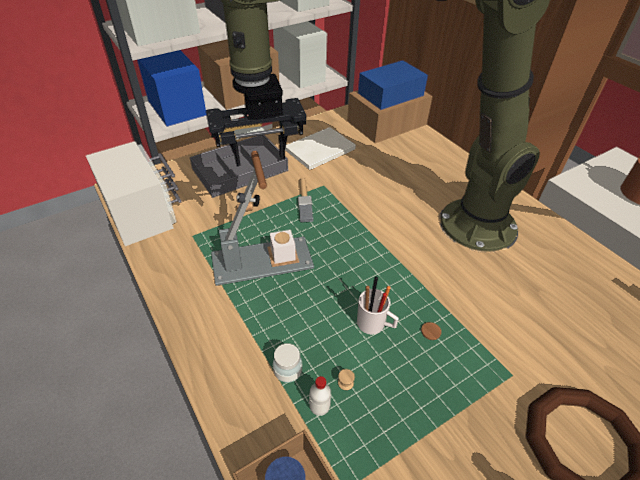

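The scene view shows the pot mouth-down on the cork at (283,247) and the open fingers (235/283,150) straddling the bar at (258,168). Go down.

Request:
arm_command([
  [[-0.004,0.001,0.01,-0.3,0,0.3,-1],[-0.006,0.002,0.03,-0.5,0,0.5,-1],[-0.006,0.002,0.05,-0.5,0,0.5,-1],[-0.006,0.002,0.068,-0.5,0,0.5,-1],[-0.006,0.002,0.078,-0.5,0,0.5,-1],[-0.006,0.002,0.078,-0.5,0,0.5,-1],[-0.006,0.002,0.078,-0.5,0,0.5,-1]],
])

```text
time_s: 23.6
tool_pos: [0.6293, -0.1611, 0.2989]
tool_rot: [179.9, 0.0, 72.4]
force: [0.9, 0.0, 1.3]
grip_width: 0.0871
```

Run:
```python
from foot import *
o=get_obs(); print(o["tool_pos"],o["tool_rot"],o["force"],o["qpos"].round(1))
rel((.629,-.160,.315),0,-107.5,1)
c=read_camera("wrist");cv2.imwrite("pics/w11.png",c["img"][:,:,::-1])
c=read_camera("scene");cv2.imwrite("pics/s11.png",cv2.resize(c["img"][90:290,170:350,::-1],None,fx=3,fy=3,interpolation=2))
```

```text
[ 0.6293 -0.1611  0.2989] [179.8502   0.0459  72.4095] [0.9223 0.0058 1.3389] [ 5.  16.9  9.  76.7 -2.6 86.5 -3.8]
t 23.6 q [ 5.  16.9  9.  76.7 -2.6 86.5 -3.8] 
TCP goal [ 0.629 -0.16   0.296] shift [ 0.0009 -0.0007  0.0029] rot [ 0.15  0.05 -0.09] |d| 0.003 |r| 0.2
```

View pics/s11.png

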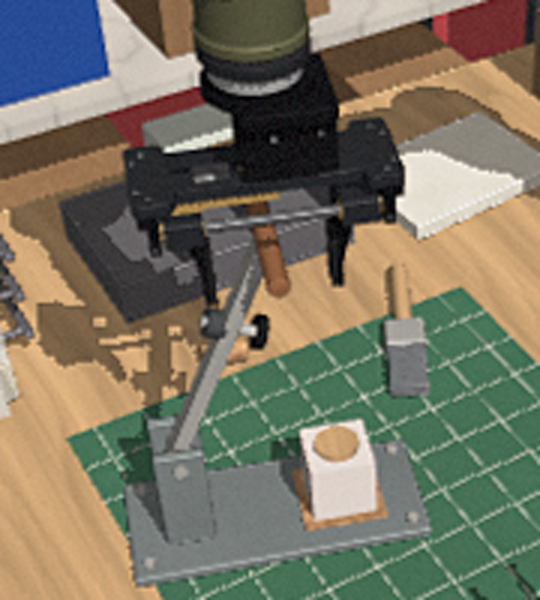

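View pics/w11.png

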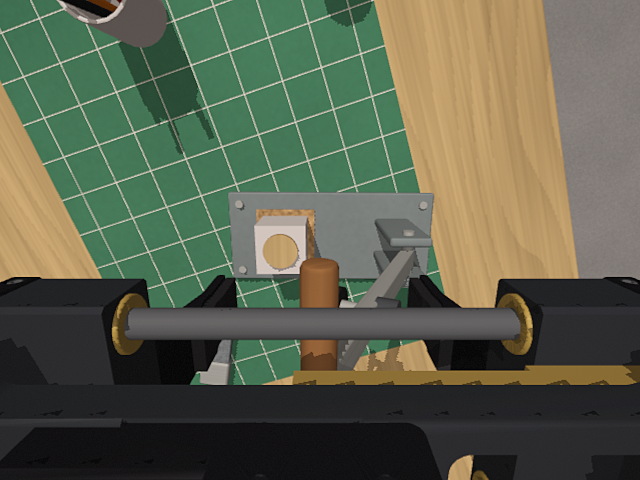

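The bar is centred between the fingers at column 320, and the fingers are clear of the lever bar. Close on it.

Request:
arm_command([
  [[0,0,0.002,0,0,0,0],[0,0,0.002,0,0,0,0.6],[0,0,0.002,0,0,0,1],[0,0,0.002,0,0,0,1],[0,0,0.002,0,0,0,1],[0,0,0.002,0,0,0,1],[0,0,0.002,0,0,0,1],[0,0,0.002,0,0,0,1]],
], newtons=25)

```text
time_s: 24.5
tool_pos: [0.6291, -0.1613, 0.2964]
tool_rot: [179.9, 0.0, 72.4]
force: [-0.2, 0.1, -0.9]
grip_width: 0.0311
```

Run:
```python
from foot import *
o=get_obs(); print(o["tool_pos"],o["tool_rot"],o["force"],o["grip_width"])
for a in list(range(66,0,-3))+[0,-1]:
    t=np.radians(a); t0=np.radians(66)
    print(a, "ty",round(-.23*(np.cos(t)-np.cos(t0)),3),"tz",round(.23*(np.sin(t0)-np.sin(t)),3))
```

```text
[ 0.6291 -0.1613  0.2964] [179.8843   0.0472  72.3899] [-0.2094  0.15   -0.8705] 0.031126807345011682
66 ty -0.0 tz 0.0
63 ty -0.011 tz 0.005
60 ty -0.021 tz 0.011
57 ty -0.032 tz 0.017
54 ty -0.042 tz 0.024
51 ty -0.051 tz 0.031
48 ty -0.06 tz 0.039
45 ty -0.069 tz 0.047
42 ty -0.077 tz 0.056
39 ty -0.085 tz 0.065
36 ty -0.093 tz 0.075
33 ty -0.099 tz 0.085
30 ty -0.106 tz 0.095
27 ty -0.111 tz 0.106
24 ty -0.117 tz 0.117
21 ty -0.121 tz 0.128
18 ty -0.125 tz 0.139
15 ty -0.129 tz 0.151
12 ty -0.131 tz 0.162
9 ty -0.134 tz 0.174
6 ty -0.135 tz 0.186
3 ty -0.136 tz 0.198
0 ty -0.136 tz 0.21
-1 ty -0.136 tz 0.214
```

Request:
arm_command([
  [[0,0,0,0,0,0,1],[0,0,0,0,0,0,1],[0,0,0,0,0,0,1],[0,0,0,0,0,0,1],[0,0,0,0,0,0,1]],
], newtons=25)

```text
time_s: 25.0
tool_pos: [0.6284, -0.161, 0.2965]
tool_rot: [180.0, 0.0, 72.4]
force: [-5.7, 1.3, 2.4]
grip_width: 0.0169
```

Gripped (16.9 mm on the 18 mm bar). Now I'll pull it along the arc.

Request:
arm_command([
  [[0,-0.011,0.005,0,0,0,1],[0,-0.021,0.011,0,0,0,1],[0,-0.032,0.017,0,0,0,1],[0,-0.042,0.024,0,0,0,1],[0,-0.051,0.031,0,0,0,1],[0,-0.06,0.039,0,0,0,1],[0,-0.069,0.047,0,0,0,1],[0,-0.077,0.056,0,0,0,1],[0,-0.085,0.065,0,0,0,1],[0,-0.093,0.075,0,0,0,1]],
])

```text
time_s: 26.0
tool_pos: [0.5431, -0.1332, 0.222]
tool_rot: [179.5, -0.0, 72.4]
force: [2.7, 0.2, 1.6]
grip_width: 0.0168
```

Run:
```python
from foot import *
o=get_obs(); print(o["tool_pos"],o["tool_rot"],o["force"],o["grip_width"])
h=np.radians(-17.5); X=np.array([np.cos(h),np.sin(h)]); p=(o["tool_pos"][:2]-[.573,-.1855])@X; z=o["tool_pos"][2]+.019
print("press x,z of grasp",p,z,"angle",np.degrees(np.arctan2(z-.105,.14-p)),"R",np.hypot(z-.105,.14-p))
c=read_camera("scene");cv2.imwrite("pics/s12.png",cv2.resize(c["img"][90:290,170:350,::-1],None,fx=3,fy=3,interpolation=2))
```

```text
[ 0.5431 -0.1332  0.222 ] [179.4803  -0.0276  72.4216] [2.6529 0.1531 1.587 ] 0.016840485262057555
press x,z of grasp -0.044236962791402594 0.2410306853328924 angle 36.44016995717955 R 0.2290144227133677
```

View pics/s12.png

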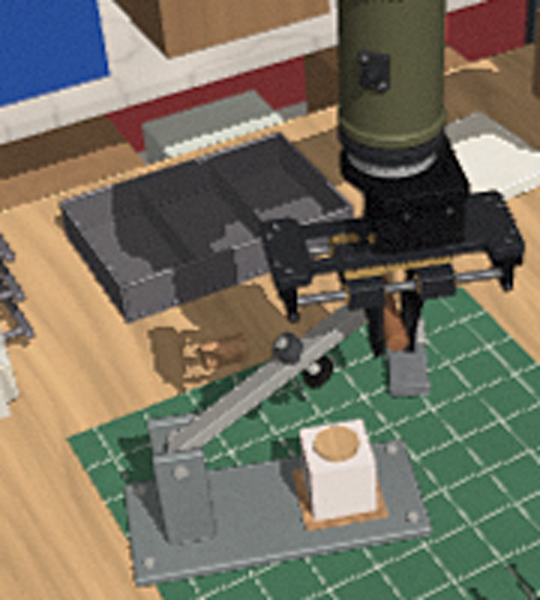

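The lever is following the hand (36°) and the pot is undisturbed at crop (338,470). Continue.

Request:
arm_command([
  [[0,-0.006,0.01,0,0,0,1],[0,-0.013,0.02,0,0,0,1],[0,-0.018,0.031,0,0,0,1],[0,-0.024,0.042,0,0,0,1],[0,-0.028,0.053,0,0,0,1],[0,-0.032,0.064,0,0,0,1],[0,-0.036,0.076,0,0,0,1],[0,-0.038,0.087,0,0,0,1],[0,-0.041,0.099,0,0,0,1],[0,-0.042,0.108,0,0,0,1]],
])

```text
time_s: 27.05
tool_pos: [0.5009, -0.1196, 0.1123]
tool_rot: [179.9, -0.0, 72.4]
force: [2.9, 3.8, 2.9]
grip_width: 0.0161
```

```bash
cat > lev.py <<'E'
from foot import *
o=get_obs(); print(o["tool_pos"],o["tool_rot"],o["force"],o["grip_width"],o["qpos"].round(1))
h=np.radians(-17.5); X=np.array([np.cos(h),np.sin(h)]); p=(o["tool_pos"][:2]-[.573,-.1855])@X; z=o["tool_pos"][2]+.019
print("press x,z of grasp",p,z,"angle",np.degrees(np.arctan2(z-.105,.14-p)),"R",np.hypot(z-.105,.14-p))
c=read_camera("scene");cv2.imwrite(f"pics/l_{o['time_s']:.2f}.png",cv2.resize(c["img"][90:290,170:350,::-1],None,fx=3,fy=3,interpolation=2)); print(f"pics/l_{o['time_s']:.2f}.png")
W=cloud(c); d=W-[.573,-.1855,0]; hx=d[...,0]*X[0]+d[...,1]*X[1]; hy=-d[...,0]*X[1]+d[...,1]*X[0]
hsv=cv2.cvtColor(c["img"],cv2.COLOR_RGB2HSV)
m=(abs(hy)<.010)&(hx>-.06)&(hx<.11)&(W[...,2]>.095)&(W[...,2]<.26)
if m.sum()>10:
    xs,zs=hx[m],W[...,2][m]
    for lo in np.arange(-.06,.11,.02):
        k=(xs>=lo)&(xs<lo+.02)
        if k.sum()>2: print(round(lo+.01,3),k.sum(),np.percentile(zs[k],[50,90]))
m=(hx<-.06)&(hx>-.13)&(abs(hy)<.07)&(W[...,2]>.08)&(W[...,2]<.2)&(hsv[...,0]<20)&(hsv[...,1]>100)
if m.sum()>5: print("bar wood",m.sum(),hx[m].mean(),hy[m].min(),hy[m].max(),np.percentile(W[...,2][m],[50,95,100]))
E
python3 lev.py
```

```text
[ 0.5009 -0.1196  0.1123] [179.8641  -0.0235  72.4256] [2.9165 3.7506 2.909 ] 0.01613254242851317 [  3.6   6.8   7.4 110.3  -1.   62.8  -6.2]
press x,z of grasp -0.08860894724681212 0.13133380434912353 angle 6.571024303341049 R 0.2301206640282303
pics/l_27.05.png
-0.05 32 [0.1395 0.1426]
-0.03 20 [0.1383 0.1458]
-0.01 62 [0.1243 0.2248]
0.01 96 [0.1339 0.1492]
0.03 61 [0.127  0.1307]
0.05 53 [0.125  0.1284]
0.07 57 [0.1223 0.1248]
0.09 63 [0.118  0.1217]
0.11 26 [0.1168 0.119 ]
bar wood 82 -0.08837909308249715 -0.00019625914460875624 0.06729816917348408 [0.1458 0.1498 0.151 ]
```

```bash
ls pics | grep l_
```

```text
l_27.05.png
```

View pics/l_27.05.png

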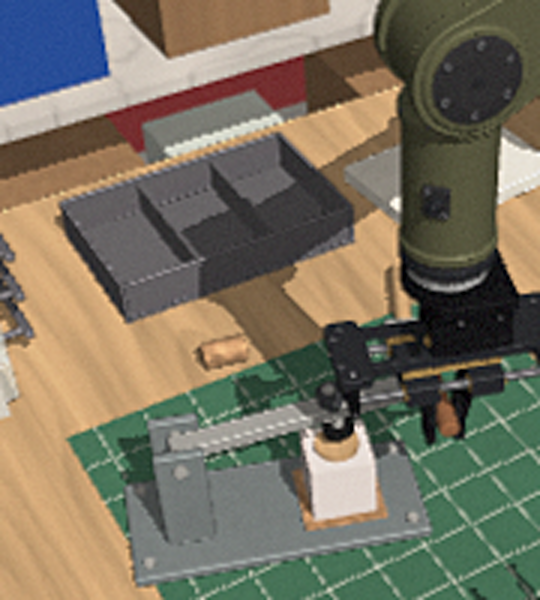

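The pad is just about to touch the foot. The hand's inner end, at crop (348,385), comes close to the pad's knob at (330,395), so I'll measure that gap before pressing on.

Run:
```python
from foot import *
h=np.radians(-17.5); X=np.array([np.cos(h),np.sin(h)])
c=read_camera("scene");W=cloud(c); d=W-[.573,-.1855,0]; hx=d[...,0]*X[0]+d[...,1]*X[1]; hy=-d[...,0]*X[1]+d[...,1]*X[0]
sub=(slice(200,250),slice(265,300))
cv2.imwrite("pics/z1.png",cv2.resize(c["img"][190:250,255:345,::-1],None,fx=8,fy=8,interpolation=1))
for v in range(196,240,3):
    print(v,[f"{u}:({hx[v,u]*1000:.0f},{hy[v,u]*1000:.0f},{W[v,u,2]*1000:.0f})" for u in range(272,296,3)])
```

```text
196 ['272:(-20,-275,-2)', '275:(-29,-267,2)', '278:(-38,-263,4)', '281:(-48,-268,-2)', '284:(-57,-263,0)', '287:(-66,-257,4)', '290:(-77,-262,-3)', '293:(-85,-255,2)']
199 ['272:(-17,-259,-1)', '275:(-25,-249,6)', '278:(5,9,225)', '281:(-2,8,223)', '284:(-9,10,223)', '287:(-16,14,225)', '290:(-73,-243,1)', '293:(-31,16,224)']
202 ['272:(-14,-242,1)', '275:(-23,-241,0)', '278:(7,19,224)', '281:(1,23,226)', '284:(-7,23,225)', '287:(-14,24,224)', '290:(-21,27,226)', '293:(-29,25,222)']
205 ['272:(-11,-224,4)', '275:(-21,-229,-2)', '278:(8,20,215)', '281:(2,30,223)', '284:(-5,33,224)', '287:(-12,32,221)', '290:(-19,36,224)', '293:(-76,-214,0)']
208 ['272:(-9,-214,1)', '275:(-18,-210,2)', '278:(-27,-207,3)', '281:(4,42,224)', '284:(-3,40,221)', '287:(-10,43,222)', '290:(-16,48,225)', '293:(-30,17,195)']
211 ['272:(-6,-201,0)', '275:(-16,-201,-2)', '278:(-24,-194,2)', '281:(6,50,222)', '284:(-1,52,222)', '287:(-7,56,224)', '290:(-14,58,224)', '293:(-21,59,224)']
214 ['272:(-4,-188,-1)', '275:(-13,-183,2)', '278:(-22,-185,-2)', '281:(8,57,219)', '284:(2,65,224)', '287:(-5,66,223)', '290:(-1
[... 567 characters left out ...]
(2,14,138)', '284:(-6,10,132)', '287:(-2,79,197)', '290:(-22,9,127)', '293:(-31,7,124)']
229 ['272:(26,10,129)', '275:(18,8,125)', '278:(10,12,127)', '281:(2,11,124)', '284:(-6,10,121)', '287:(-1,79,187)', '290:(-44,-108,1)', '293:(-53,-106,1)']
232 ['272:(26,11,118)', '275:(13,-28,78)', '278:(9,-3,101)', '281:(1,3,105)', '284:(-7,2,103)', '287:(-14,8,106)', '290:(-27,-17,79)', '293:(-49,-92,3)']
235 ['272:(23,-19,78)', '275:(16,-13,81)', '278:(10,3,96)', '281:(3,13,104)', '284:(-4,15,104)', '287:(-15,-4,83)', '290:(-24,-4,82)', '293:(-47,-78,4)']
238 ['272:(25,-7,79)', '275:(18,-1,83)', '278:(10,1,83)', '281:(2,2,82)', '284:(-5,5,83)', '287:(-13,6,82)', '290:(-22,5,80)', '293:(-42,-58,13)']
```

View pics/z1.png

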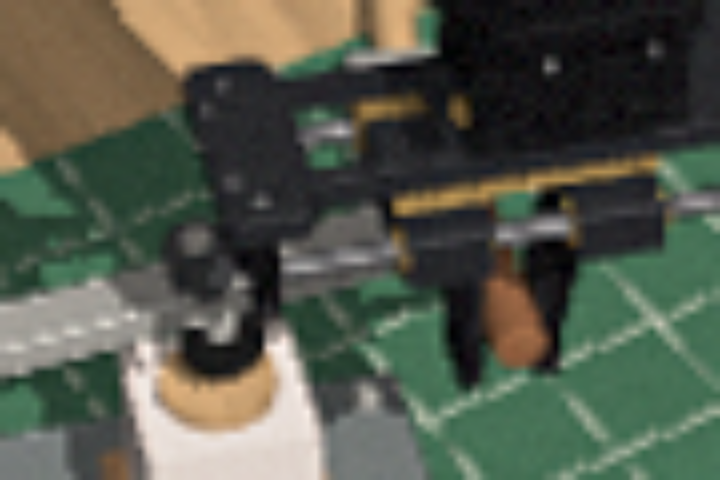

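The gap is 37 mm and will close to about 18 mm, so it stays clear. From the bar height (centre about 0.140 m) the lever is at roughly 8.5°. Continue down gently, then measure.

Request:
arm_command([
  [[0,-0.001,0.005,0,0,0,1],[0,-0.001,0.01,0,0,0,1],[0,-0.002,0.015,0,0,0,1],[0,-0.002,0.02,0,0,0,1],[0,-0.002,0.024,0,0,0,1],[0,-0.002,0.028,0,0,0,1],[0,-0.002,0.03,0,0,0,1],[0,-0.002,0.03,0,0,0,1],[0,-0.002,0.03,0,0,0,1]],
])

```text
time_s: 28.05
tool_pos: [0.4985, -0.1189, 0.0831]
tool_rot: [180.0, -0.0, 72.4]
force: [0.5, 4.8, 6.1]
grip_width: 0.0158
```

```bash
python3 lev.py
```

```text
[ 0.4985 -0.1189  0.0831] [179.9561  -0.0212  72.4232] [0.4718 4.7777 6.0874] 0.015760554320984818 [  3.7   8.4   7.3 112.2  -1.3  59.4  -6.1]
press x,z of grasp -0.09105557951524701 0.1020911388919551 angle -0.7212838603783475 R 0.23107388926071362
pics/l_28.05.png
-0.05 30 [0.1171 0.1188]
-0.03 10 [0.1157 0.1278]
-0.01 33 [0.1359 0.1967]
0.01 72 [0.1183 0.1357]
0.03 50 [0.1149 0.1165]
0.05 49 [0.1138 0.1162]
0.07 56 [0.1139 0.1157]
0.09 61 [0.1131 0.1152]
0.11 31 [0.1122 0.1149]
bar wood 160 -0.08999948854486266 0.003944669129533795 0.0699177375054981 [0.1225 0.1878 0.1994]
```

Request:
arm_command([
  [[0,0,0.002,0,0,0,1],[0,0,0.004,0,0,0,1],[0,0,0.006,0,0,0,1],[0,0,0.006,0,0,0,1],[0,0,0.006,0,0,0,1],[0,0,0.006,0,0,0,1]],
])

```text
time_s: 28.7
tool_pos: [0.4985, -0.1189, 0.0773]
tool_rot: [180.0, -0.0, 72.4]
force: [0.4, 5.7, 5.9]
grip_width: 0.0158
```

```bash
python3 lev.py
python3 - <<'E'
from foot import *
h=np.radians(-17.5); X=np.array([np.cos(h),np.sin(h)])
for n in ("scene","top"):
    xs=[];zs=[]
    for k in range(4):
        c=read_camera(n);W=cloud(c); d=W-[.573,-.1855,0]; hx=d[...,0]*X[0]+d[...,1]*X[1]; hy=-d[...,0]*X[1]+d[...,1]*X[0]
        m=(abs(hy)<.008)&(((hx>.025)&(hx<.112))|((hx>-.07)&(hx<-.035)))&(W[...,2]>.1)&(W[...,2]<.13)
        xs+=list(hx[m]);zs+=list(W[...,2][m])
    if len(xs)>30:
        xs=np.array(xs);zs=np.array(zs)
        for _ in range(3):
            f=np.polyfit(xs,zs,1); r=zs-np.polyval(f,xs); k=abs(r)<2*r.std(); xs,zs=xs[k],zs[k]
        print(n,len(xs),"slope deg",-np.degrees(f[0]),"z at hinge",np.polyval(f,.14),"z bar",np.polyval(f,-.09))
E
```

```text
[ 0.4985 -0.1189  0.0773] [179.9637  -0.0238  72.4216] [0.4322 5.682  5.8523] 0.015812865175797164 [  3.7   8.8   7.3 112.5  -1.3  58.7  -6. ]
press x,z of grasp -0.0911234525215235 0.09629276640164812 angle -2.1575132639359422 R 0.2312874104278164
pics/l_28.70.png
-0.05 26 [0.1116 0.114 ]
-0.03 10 [0.1123 0.1638]
-0.01 20 [0.1308 0.191 ]
0.01 74 [0.117  0.1335]
0.03 51 [0.1117 0.1143]
0.05 52 [0.112  0.1144]
0.07 57 [0.1116 0.1136]
0.09 54 [0.1118 0.1137]
0.11 32 [0.1108 0.1136]
bar wood 139 -0.09071447669529595 0.004547323711217074 0.06976064783865335 [0.1149 0.1816 0.1839]
scene 627 slope deg -0.12063792215830277 z at hinge 0.11253535590057236 z bar 0.11205108424335414
top 657 slope deg -0.15541224675331738 z at hinge 0.11180874999639984 z bar 0.11118488525353337
```

Both cameras put the lever within 0.2° of level (top face 0.112 m along its length). I'll hold for a moment and look once more.

Request:
arm_command([
  [[0,0,0,0,0,0,1],[0,0,0,0,0,0,1],[0,0,0,0,0,0,1],[0,0,0,0,0,0,1],[0,0,0,0,0,0,1]],
])

```text
time_s: 29.65
tool_pos: [0.4985, -0.1188, 0.0773]
tool_rot: [180.0, -0.0, 72.4]
force: [1.3, 5.8, 6.4]
grip_width: 0.0158
```

```bash
python3 lev.py
python3 - <<'E'
from foot import *
c=read_camera("scene"); cv2.imwrite("pics/end.png",cv2.resize(c["img"][180:300,200:340,::-1],None,fx=5,fy=5,interpolation=2))
W=cloud(c); m=(np.hypot(W[...,0]-.573,W[...,1]+.1855)<.055)&(W[...,2]>.03)&(W[...,2]<.078)
q=W[m]; print(len(q), cv2.minAreaRect((q[:,:2]*1000).astype(np.float32)))
m=(np.hypot(W[...,0]-.573,W[...,1]+.1855)<.045)&(W[...,2]>.074)&(W[...,2]<.088); print(np.median(W[m],0))
c=read_camera("top"); cv2.imwrite("pics/endt.png",c["img"][:,:,::-1])
E
```

```text
[ 0.4985 -0.1188  0.0773] [179.9596  -0.0247  72.4252] [1.319  5.7712 6.368 ] 0.015815814900001852 [  3.7   8.8   7.3 112.5  -1.3  58.7  -6. ]
press x,z of grasp -0.09110417946120065 0.09633818084452121 angle -2.1464496646339484 R 0.23126644563255833
pics/l_29.65.png
-0.05 28 [0.112  0.1287]
-0.03 13 [0.112  0.1533]
-0.01 29 [0.1343 0.1905]
0.01 77 [0.1171 0.1333]
0.03 54 [0.1118 0.1139]
0.05 51 [0.1116 0.1143]
0.07 57 [0.1117 0.1147]
0.09 54 [0.1116 0.114 ]
0.11 28 [0.1116 0.1146]
bar wood 147 -0.09110753415511445 0.006538112085639449 0.06944808035830925 [0.1155 0.1818 0.1929]
368 ((574.279052734375, -183.26687622070312), (61.687965393066406, 58.75381088256836), 72.18587493896484)
[ 0.5853 -0.1695  0.0779]
```

View pics/end.png

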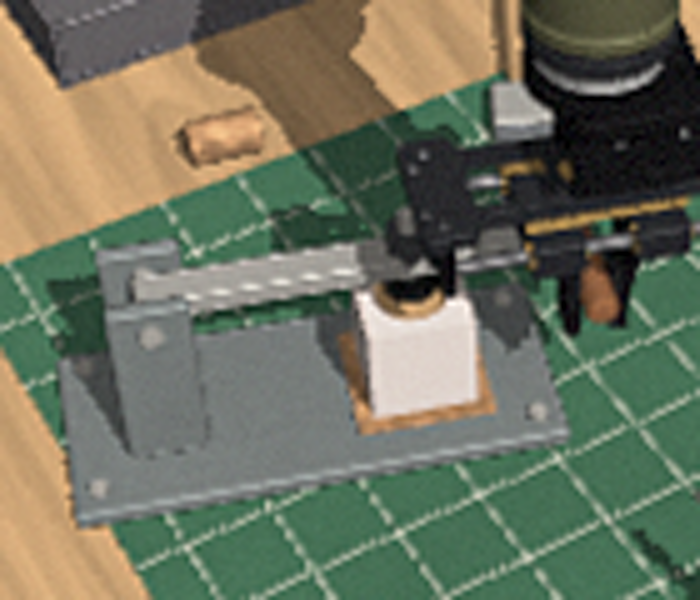

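View pics/endt.png

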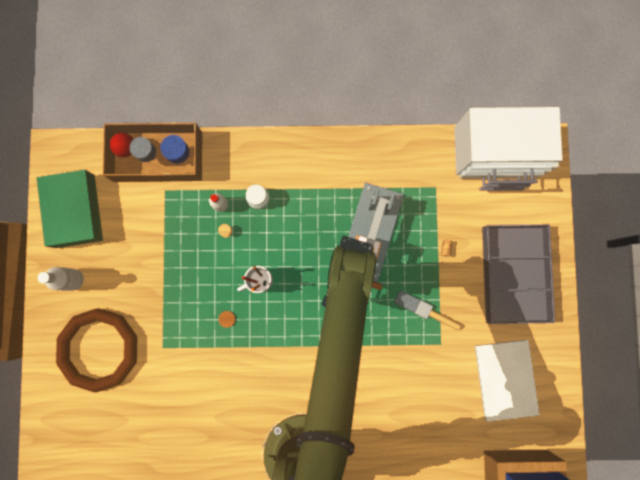

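The lever is level, the pad sits on the foot at crop (410,295) and the pot is square on the cork at (420,350). In the top view every other thing is at its starting pixel. I'm handing the job in.

```bash
python3 -c "
from cell import *
print(sign_off())"
```

```text
the job is handed in; nothing more can be done
None
```

I turned the pot mouth-down in two 90° tilts, setting it on its side in between, and stood it on the cork bed with the lever still up. After letting go, I pinched the cross-bar left of the lever, pulled it level, and handed the job in at about 30 s while still holding it. No verdict was reported.

**Last checks**
- **Lever:** within 0.2° of level in both cameras. The hand's own position suggested 2° below level, because the bar rolled about 9 mm in the fingers. I went by the cameras.
- **Pot:** about 2–3 mm from the bed's centre just after release and again with the lever down. It stood upright on the cork, with the pad resting on its foot.
- **Force:** the tool read about 6 N upward, close to the expected load at the bar. It also read about 6 N sideways, which I left as it was. I couldn't measure the pad's own force on the foot.
- **Other things:** all at the same pixels as at the start in the top view.

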